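# Snug the printer swivel's castle nut and lock it with its pin

### The arm

A 6-joint arm with a two-finger parallel gripper is mounted at the origin on the work surface. World frame = base frame: x ahead of the robot, y to its left, z up, the work surface at z = 0. Lengths are in m, angles in rad, forces in N, time in s.
With the tool pointing down it reaches from about 0.25 to 0.775 m from the base axis. Payload 4 kg.
Tool frame: the origin (TCP) lies at the very end of the fingers, on their centre line; the grasp point (between the pads) lies 19 mm behind it; z points along the fingers, y is the line along which they close (so a half turn about z gives the same grasp; the last joint's range is limited). The gripper opens to 94 mm and grips with 3 to 60 N. Pads are 16 mm wide; open, the fingers measure 119 mm over their backs; the gripper's body (75 mm by 177 mm) begins 78 mm behind the grasp point.
Start: joints at [-1.235, 0.087, 1.371, -0, 1.684, -0.103], TCP at [0.234, -0.498, 0.206] pointing down, gripper open.
Joint ranges: [-3.1, 3.1], [-0.76, 2.03], [0.27, 2.55], [-1.08, 4.22], [0.17, 2.65], [-2.57, 2.57]. Speed limits (rad/s): [2.79, 2.79, 3.14, 3.14, 3.14, 3.14].

### API

Orientations are given as [roll, pitch, yaw] about the fixed x, y, z axes, in that order (R = Rz(yaw) Ry(pitch) Rx(roll)).
In Python, from bench import robot gives the robot as it stands. The module is installed in compiled form; this text tells all that it offers.
- The arm moves only by the tool move_arm, never from a script. Its argument "deltas" is one flat list of numbers, 7 for each row, row after row: the turn, a rotation vector about the tool's x, y, z in rad, then the shift along the tool's x, y, z in cm, then the closure, from -1 (fully open) to 1 (shut). A call has 1 to 8 rows; each row is the pose to reach, as a shift and turn from the pose commanded when the call began, along the tool's axes at that moment; what a row does not reach only later rows make up. A row lasts 1/10 s, in which the tool goes at most 50 mm and 8.59 degrees, less where a joint would pass 70% of its speed; a pose out of reach is approached as far as the arm can. A call with a gripper value outside its range is refused whole. The fingers move at their own pace and stop on an object; the grip force is fixed at half the most. Time passes only in rows, so rows that repeat a pose let the fingers close. It gives the time, the measured TCP pose, the force, the opening and the grip force at its end, in the units of the state.
- robot.get_obs(): the state, without advancing time (a new reading comes with each control period).
- robot.snapshot(name): name is "scene" or "top"; returns a dict with "image" (420x560x3 uint8, red, green, blue), "depth" (420x560 float32, m along the optical axis (not along the pixel's ray), 0 where there is no reading), "fov_y" (degrees; the focal length in pixels is half the picture's height over the tangent of half this angle, whatever the lens; pixels are square), "cx", "cy" (the principal point, pixels), "origin" and "orientation" of the camera in the world. Camera axes: x right, y up, looking along -z (the intrinsics and any distortion apply to the point x, -y, -z); pixel columns grow to the right and rows downward; lengths in m; the calibration is good to about 2 mm. A picture is of the moment at which its call begins.
- robot.close_job(): hands the job in; it is judged then, once.
The state is a dict: "time": time; "joint_positions": joint angles; "qvel": joint speeds; "joint_torque": joint torques, N m; "tool_pos": TCP position; "ee_rot": TCP orientation; "wrist_force": force on the tool from outside, world axes, zero at the start; "wrist_torque": the same for the moment, N m; "width": finger opening in m; "finger_force": force on a finger pad.
Only numpy, scipy, OpenCV 4.12 (cv2) and the standard library are available. Lean on these libraries where they do the work, as an engineer would, in place of code of your own. Each camera call takes 0.05 s, during which the arm holds its last target. There are 200 camera calls.

### The job

Tighten the castle nut on the printer's swivel base clockwise by its lever arm until you feel it go firm, then carry on, by at least 5 degrees, to the first slot that lines up with the spindle's cross hole; do not go on to a later slot and do not back the nut off. Then push the lock pin gently through slot and hole until it is fully home, and let go of it. Leave the other things on the cart where they are.

Things in the scene. Friction and masses are not known exactly. Their poses are not given: they have to be found in the camera images.
- stud: upright steel spindle of the printer's swivel base: 24 mm diameter, top 65.5 mm above the cart; origin on its axis at cart height. A level cross hole, 8 mm wide, 8.4 mm high, runs right through along the body's x, open at both ends. The base, a fixed round grey plate (190 mm diameter, 22 mm thick), and a brass spring washer (54 mm diameter, top at 25.5 mm) lie under the nut
- hole (a point): centre of the spindle's cross hole, on the spindle axis 56 mm above the cart; x along the hole
- nut: steel castle nut on the spindle; origin on its axis at cart height, z up. Hexagon 46 mm across flats, 26 to 51.5 mm above the cart; on it, to 62.5 mm, a round crown of 44 mm diameter with eight like open-topped slots 9 mm wide, 45 degrees apart, one along the nut's x. A fixed lever arm sticks out level at -22.5 degrees (clockwise) from the nut's x, midway between two slots
- lever_end (a point): top of the nut's lever arm 85 mm from the axis; the arm is 12 mm wide, reaches to 98 mm, 27 to 40 mm above the cart. Pushed clockwise there, the nut swings easily (0.7 N) for an unknown 14 to 132 degrees, then goes firm all at once: about 7 to 8 N from there on, steady, and it stays where it is left. Where it goes firm can only be felt. Pushed back it slackens at once
- washer_top (a point): top of the spring washer under the nut. It sinks by 0.24 mm per radian that the nut is turned past the point where it goes firm: far too little to read in a noisy pose
- nut_underside (a point): the seating face under the nut, on its axis, 25.5 mm above the cart when the nut is tight, higher by 0.24 mm per radian of slack (thread of 1.5 mm a turn): too little to read
- pin: steel lock pin lying level on the cart, 45 g or so: an upright pull tab 26 mm long (x), 10 thick (y), 16 high (z); from the middle of its front face a round shaft, 6 mm diameter, 54 mm long, tapered tip, along +x. Origin under the tab's centre; shaft axis 8 mm above it. Lift it by the tab. It may enter either end of the hole; home, the tab stands 1 to 4 mm off the nut
- pin_tip (a point): tip of the lock pin's shaft, 67 mm ahead of the tab's centre; x along the shaft
- pin_mid (a point): point on the pin's shaft axis 28 mm ahead of the tab's front face (41 mm ahead of the tab's centre): it lies at the centre of the cross hole when the pin is fully home
- tin: push-pin tin, a closed round can, 52 mm diameter, 35 mm high, origin under its centre; a bystander
- mug: ceramic mug, 80 mm diameter, 92 mm high, origin under its centre; a bystander
- stapler: desk stapler, 140 x 34 x 50 mm, lying along its x, origin under its centre; a bystander
- bookend_l: L-shaped steel bookend on the robot's left, foot 130 x 130 mm, upright plate 150 mm high at its +x edge; a bystander
- bookend_r: the like bookend on the robot's right; a bystander
Things that resemble listed ones, but are neither listed nor needed, are in the scene too. Of the things like the stud, leave any that is blue, green or pink; of the rest the smaller one is meant.

How it is judged:
On the way:
1. the nut is turned clockwise past the point where it goes firm (by 3 degrees or more) (distance of washer_top from where it was at the start of the episode above 1.2e-05 m), for 0.1 s.
At the end, for the whole second after the job is handed in: The nut stands 3 to 56 degrees past where it went firm (first slot lining up after 5), backed off by at most 11; the pin lies through slot and hole, along it within 0.25 rad, its home point within 5 mm of the hole's centre, released and at rest; bystanders within 30 mm of their places (distance of washer_top from where it was at the start of the episode between 1.2e-05 and 0.0002364 m and z of nut_underside in the frame of nut below 0.025548 m and distance between pin_mid and hole below 0.005 m and angle between the x axis of pin and the x axis of stud, either way round below 0.25 rad and linear speed of pin below 0.02 m/s); the robot touches nothing.
It fails at once if the nut is over-tightened: turned more than 56 degrees past the point where it goes firm (distance of washer_top from where it was at the start of the episode above 0.0002364 m).
It fails at once if the lock pin is forced against the nut or spindle with more than 25 N (contact force between pin and nut above 25 N or contact force between pin and stud above 25 N).
It fails at once if a bystander (tin, mug, stapler, bookend) is shoved more than 30 mm (distance of any of tin, mug, stapler, bookend_l, bookend_r from where it was at the start of the episode above 0.03 m).
It also fails if it takes over 67 s, if anything falls off the work surface, if the arm or the gripper's body presses on something with over 40 N, if the wrist force passes 120 N, or if a joint passes its speed limit or range.

## Working session

There is one attempt and no reset: what is moved stays moved. The work goes in short steps, Python scripts to look and compute and a tool call to move; the robot and the scene stay as the last step left them, time stands still between calls to the robot, and variables do not carry over. Pictures are saved under pics/ and viewed, at most 10 in all, crops included, and the job is handed in when it is done.

Besides the shell and the picture viewer there is one more tool, called after "Request:" by a JSON object that holds its "method" and its "body", one argument or row to a line. move_arm: Moves the arm, as the interface text tells. Its arguments: {"type":"object","properties":{"deltas":{"type":"array","items":{"type":"number"}}},"required":["deltas"]}

```bash
mkdir -p pics
cat > h.py <<'E'
import numpy as np, cv2
from bench import robot
from scipy.spatial.transform import Rotation as R
def snap(n,f=None):
    s=robot.snapshot(n)
    if f: cv2.imwrite('pics/'+f,s['image'][:,:,::-1])
    return s
def cam(s):
    h=s['image'].shape[0]; f=h/2/np.tan(np.radians(s['fov_y'])/2)
    o=np.array(s['orientation']); M=R.from_euler('xyz',o).as_matrix() if o.shape==(3,) else (o if o.shape==(3,3) else None)
    return f,np.array(s['origin']),M
def ray(s,uv,z):
    f,o,M=cam(s); uv=np.atleast_2d(uv).astype(float)
    d=np.c_[(uv[:,0]-s['cx'])/f,-(uv[:,1]-s['cy'])/f,-np.ones(len(uv))]@M.T
    return o+d*((z-o[2])/d[:,2])[:,None]
def cloud(s):
    f,o,M=cam(s); d=s['depth']; v,u=np.mgrid[:d.shape[0],:d.shape[1]]
    return np.dstack([(u-s['cx'])/f*d,-(v-s['cy'])/f*d,-d])@M.T+o
E
python3 - <<'E'
from h import *
for n in ('scene','top'):
    s=snap(n,n+'0.png'); print({k:v for k,v in s.items() if k not in('image','depth')})
    np.savez(n+'0.npz',**s)
print(robot.get_obs())
E
```

```text
{'fov_y': 54.07720828525215, 'cx': 283.4001137532082, 'cy': 206.6236708726657, 'origin': array([ 0.96166218, -0.5210713 ,  0.76457763]), 'orientation': array([ 0.75568992, -0.01131054,  0.65615174])}
{'fov_y': 42.611656956944515, 'cx': 279.12721989205346, 'cy': 211.92982406615855, 'origin': array([ 0.44460814, -0.00259913,  1.117086  ]), 'orientation': array([ 0.11108438,  0.00870656, -1.56773004])}
{'time': 0.1, 'joint_positions': array([-1.23512124e+00,  8.78999910e-02,  1.37207887e+00,  1.32881792e-05,
        1.68356240e+00, -1.03089270e-01]), 'qvel': array([-0.00040965, -0.00165904, -0.00189439, -0.00046218, -0.00035918,
        0.00193654]), 'joint_torque': array([ 2.06676777e-03, -3.41255736e+01, -3.03299797e+01,  7.21103651e-02,
        3.04861239e-02, -8.91326590e-05]), 'tool_pos': array([ 0.23350034, -0.49745086,  0.20442317]), 'ee_rot': array([-3.13965574e+00, -2.13662152e-04,  4.38765633e-01]), 'wrist_force': array([-0.17248454,  0.1237526 ,  0.12570301]), 'wrist_torque': array([ 0.03735291, -0.00363567,  0.01804517]), 'finger_force': 0.0, 'width': 0.09401071572411855}
```

View pics/scene0.png

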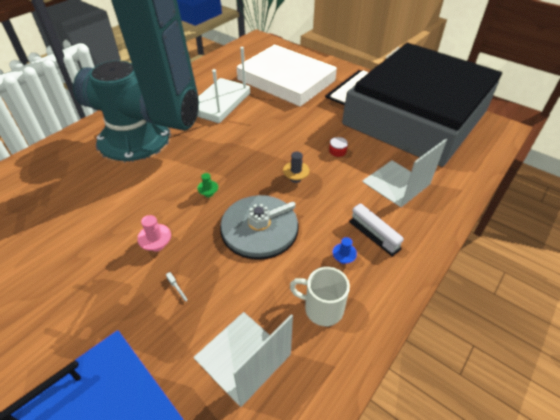

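View pics/top0.png

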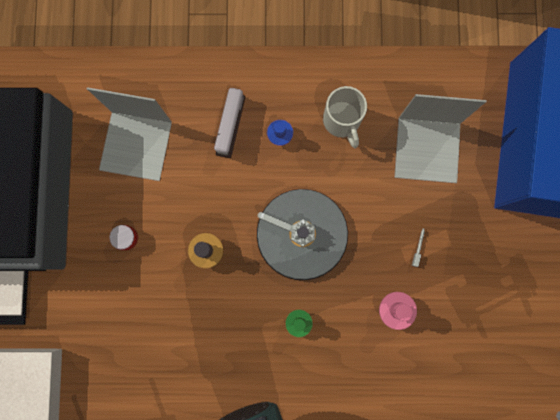

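Run:
```python
from h import *
t=dict(np.load('top0.npz'));s=dict(np.load('scene0.npz'))
def crop(d,u,v,r,k): return cv2.resize(d['image'][v-r:v+r,u-r:u+r,::-1],None,fx=k,fy=k,interpolation=cv2.INTER_CUBIC)
a=crop(t,303,234,20,10);b=crop(s,260,213,20,10)
a2=crop(t,420,247,25,8);a3=crop(s,177,287,25,8)
cv2.imwrite('pics/c0.png',np.vstack([np.hstack([a,b]),np.hstack([a2,a3])])[:600] if 0 else np.hstack([a,b]))
C=cloud(t); 
for n,(u,v) in dict(nut=(303,234),armend=(262,215),plate=(303,260),pin=(417,262)).items(): print(n,C[v,u])
print(ray(t,[(303,234)],.0655),ray(s,[(259,212)],.0655))
C=cloud(t); m=(C[...,2]>.018)&(C[...,2]<.024); m[:150]=0;m[300:]=0;m[:,:240]=0;m[:,360:]=0
p=C[m]; (c,r)=cv2.minEnclosingCircle(p[:,:2].astype(np.float32)); print('plate',c,r,m.sum())
m=(C[...,2]>.045)&(C[...,2]<.075); m[:150]=0;m[300:]=0;m[:,:240]=0;m[:,360:]=0
p=C[m]; print('nut', p.mean(0), p.min(0),p.max(0))
m=(C[...,2]>.029)&(C[...,2]<.075); m[:150]=0;m[300:]=0;m[:,:240]=0;m[:,360:]=0
print('lever far', [ (C[y,x],x,y) for y,x in np.argwhere(m)[np.argsort(np.argwhere(m)[:,1])][:3]])
```

```text
nut [ 0.51878233 -0.04001471  0.06226932]
armend [0.55847628 0.04160559 0.03963304]
plate [ 0.46887032 -0.0413526   0.02180467]
pin [ 0.4656657  -0.27376333  0.01337227]
[[ 0.51855515 -0.03990011  0.0655    ]] [[ 0.53223084 -0.04253545  0.0655    ]]
plate (0.5239265561103821, -0.04014178365468979) 0.09174581617116928 4734
nut [ 0.52336588 -0.04020938  0.05527638] [ 0.49781109 -0.06246211  0.04523382] [ 0.54951793 -0.0185959   0.06768915]
lever far [(array([0.55866314, 0.04975337, 0.03770112]), np.int64(258), np.int64(215)), (array([0.56281899, 0.04982728, 0.03679814]), np.int64(258), np.int64(213)), (array([0.560749  , 0.04979447, 0.03716401]), np.int64(258), np.int64(214))]
```

View pics/c0.png

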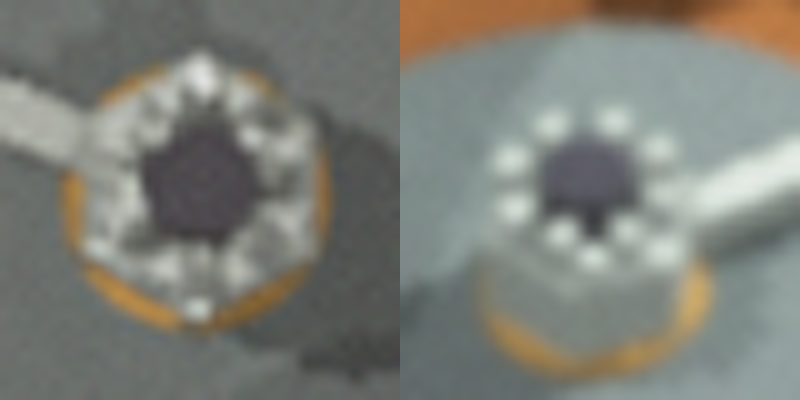

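Run:
```python
from h import *
out=[]
for n,u,v in (('scene',260,212),('top',303,233)):
    S=[robot.snapshot(n) for _ in range(8)]
    im=np.mean([s['image'] for s in S],0).astype(np.float32)
    np.save(n+'_avg.npy',im)
    D=np.stack([s['depth'] for s in S]);s=S[0];s['depth']=np.median(D,0).astype(np.float32)
    np.savez(n+'1.npz',**s)
    c=im[v-13:v+13,u-13:u+13,::-1]; c=cv2.resize(c,None,fx=15,fy=15,interpolation=cv2.INTER_CUBIC)
    out.append(np.clip((c-20)*1.6,0,255))
cv2.imwrite('pics/c1.png',np.hstack(out))
im=np.load('scene_avg.npy').mean(2); print(im[203:222,250:272].astype(int))
```

```text
[[138 146 151 156 161 165 162 156 153 159 169 175 172 162 158 157 157 156
  157 156 156 156]
 [141 148 154 165 183 189 177 158 152 166 190 200 190 171 159 156 156 156
  156 156 156 156]
 [145 148 155 174 199 203 182 154 145 162 191 204 192 170 160 161 162 158
  156 156 156 157]
 [154 155 154 163 181 182 159 134 126 137 159 173 168 162 168 179 180 168
  158 157 157 158]
 [172 176 166 151 145 138 122 109 106 110 119 129 139 156 180 200 200 180
  162 157 158 158]
 [197 203 186 151 123 107 100  97  97  97  99 106 121 146 173 192 194 177
  162 158 157 158]
 [199 200 178 141 110  98  94  95  95  95  96  98 108 129 149 162 165 164
  164 161 160 168]
 [169 166 151 127 103  93  93  94  95  95  95  96 100 115 138 152 160 169
  176 177 180 194]
 [148 148 144 126 100  89  92  93  94  94  93  92  92 110 146 174 186 190
  193 197 208 217]
 [166 176 170 138  96  80  85  87  89  89  87  86  85 104 148 183 199 198
  196 204 218 225]
 [192 209 196 150  95  73  78  79  76  77  80  88  90 108 140 164 179 185
  191 200 214 216]
 [187 202 185 141 100 101 115 101  74  66  87 120 138 142 143 144 152 169
  181 187 191 184]
 [164 167 150 129 129 160 177 146  92  69 101 155 186 181 161 147 151 166
  172 165 157 146]
 [151 142 131 131 154 189 198 164 112  92 113 160 191 188 173 171 177 181
  171 149 134 126]
 [146 138 133 133 146 169 176 163 155 156 148 151 163 168 180 199 208 200
  176 145 123 114]
 [137 138 140 136 134 139 148 163 192 205 182 152 144 153 177 202 209 200
  174 142 116 105]
 [128 133 140 142 138 134 138 154 179 192 177 155 148 154 166 179 184 180
  165 144 124 113]
 [123 126 133 139 141 142 146 148 153 158 158 154 152 151 148 149 152 157
  159 152 140 131]
 [124 125 127 131 136 143 152 151 145 142 143 142 142 138 133 132 136 147
  159 159 150 140]][ WARN:0@17.520] global loadsave.cpp:1063 imwrite_ Unsupported depth image for selected encoder is fallbacked to CV_8U.
```

View pics/c1.png

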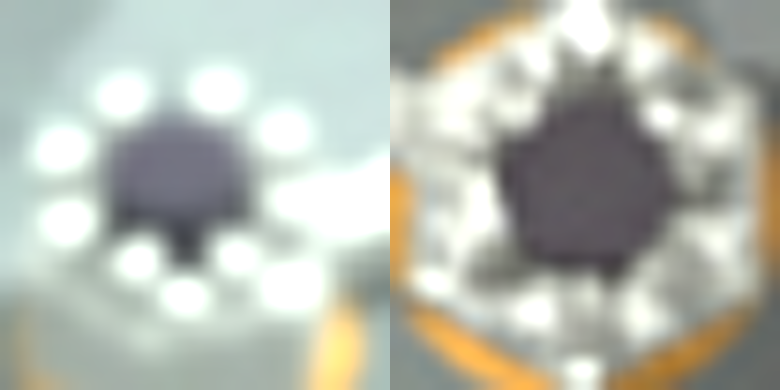

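Run:
```python
from h import *
for n in('scene','top'):
    s=dict(np.load(n+'1.npz'));C=cloud(s)
    m=np.hypot(C[...,0]-.524,C[...,1]+.040)<.06
    m&=(C[...,2]>.0635)&(C[...,2]<.072)
    print(n,m.sum(),C[m].mean(0),C[m].min(0),C[m].max(0))
    if n=='scene':
        c=C[m].mean(0)
        for v in range(205,222):
            print(v,' '.join('%3d/%3d/%4d'%(C[v,u,2]*1e3,1e3*np.hypot(*(C[v,u,:2]-[.524,-.040])),np.degrees(np.arctan2(C[v,u,1]+.040,C[v,u,0]-.524))) for u in range(252,268)))
```

```text
scene 65 [ 0.5259724  -0.03702269  0.06498071] [ 0.51423948 -0.04797924  0.06370735] [ 0.53694364 -0.02574526  0.06637029]
205  21/ 58/ 143  62/ 20/ 157  61/ 20/ 150  61/ 19/ 144  21/ 57/ 134  21/ 56/ 131  21/ 57/ 129  21/ 56/ 126  62/ 19/ 108  62/ 19/ 101  61/ 22/  98  21/ 58/ 116  22/ 57/ 114  21/ 59/ 112  20/ 60/ 109  22/ 60/ 107
206  21/ 55/ 144  57/ 21/ 156  60/ 18/ 153  61/ 16/ 146  62/ 15/ 139  65/ 11/ 129  65/ 12/ 119  64/ 13/ 109  64/ 14/ 101  60/ 18/  99  59/ 20/  96  21/ 54/ 116  22/ 54/ 113  20/ 56/ 111  20/ 57/ 108  22/ 57/ 106
207  21/ 52/ 145  21/ 51/ 142  58/ 17/ 154  64/ 10/ 155  64/  9/ 143  65/  8/ 129  65/  8/ 114  64/ 10/ 103  64/ 11/  94  65/ 12/  80  66/ 14/  73  50/ 26/  98  21/ 52/ 112  61/ 22/  73  62/ 23/  68  21/ 54/ 104
208  51/ 22/ 162  51/ 21/ 157  64/  9/ 176  64/  8/ 164  64/  6/ 149  64/  6/ 129  65/  6/ 108  65/  7/  89  65/  8/  77  64/ 11/  73  64/ 13/  68  65/ 14/  59  61/ 18/  67  62/ 20/  63  61/ 22/  61  62/ 24/  58
209  62/ 12/-163  50/ 19/ 160  64/  7/-164  66/  4/-160  65/  3/ 171  64/  2/ 129  64/  4/  94  65/  5/  63  64/  7/  62  65/  9/
[... 2047 characters left out ...]
 54/ 18/ -57  55/ 19/ -50  50/ 15/ -43  50/ 15/ -34  51/ 17/ -28  51/ 18/ -22  52/ 21/ -18  51/ 21/ -10  51/ 23/  -7  51/ 24/  -2  51/ 26/   0  50/ 27/   4
220  47/ 19/ -89  50/ 20/ -78  49/ 19/ -72  51/ 19/ -64  50/ 18/ -58  51/ 19/ -51  51/ 19/ -44  51/ 19/ -37  50/ 19/ -30  50/ 20/ -24  51/ 22/ -19  49/ 22/ -13  49/ 24/  -9  48/ 24/  -3  47/ 26/   0  46/ 27/   5
221  43/ 19/ -88  46/ 20/ -79  48/ 20/ -70  51/ 22/ -62  50/ 21/ -57  50/ 21/ -51  50/ 21/ -45  51/ 23/ -39  50/ 23/ -33  50/ 23/ -27  49/ 23/ -21  47/ 23/ -15  46/ 24/  -9  45/ 25/  -4  43/ 25/   1  43/ 27/   4
top 80 [ 0.52364405 -0.03999916  0.06433266] [ 0.51274717 -0.05170995  0.06353864] [ 0.53441122 -0.03014726  0.06612735]
```

```bash
cat >> h.py <<'E'
def scan(n=8,c=None):
    S=[robot.snapshot('scene') for _ in range(n)];s=S[0]
    D=np.stack([q['depth'] for q in S]); s['depth']=np.median(D,0).astype(np.float32)
    return s
def analyse(s):
    C=cloud(s);sub=C[190:235,235:290].reshape(-1,3)
    m=(np.hypot(sub[:,0]-.526,sub[:,1]+.037)<.014)&(sub[:,2]>.0640)&(sub[:,2]<.067); t=sub[m]
    c=(t[:,:2].min(0)+t[:,:2].max(0))/2
    d=sub[:,:2]-c; r=np.hypot(*d.T)*1e3; a=np.degrees(np.arctan2(d[:,1],d[:,0])); z=sub[:,2]*1e3
    return c,r,a,z
E
python3 - <<'E'
from h import *
s=dict(np.load('scene1.npz')); c,r,a,z=analyse(s); print(c)
m=(r<15)&(z<63)
for i in np.flatnonzero(m)[np.argsort(a[m])]: print('%4d r%5.1f z%5.1f x%5.1f'%(a[i],r[i],z[i],0))
m=(z>60.5)&(z<63.5)&(r>15)
h=np.histogram(a[m],np.arange(-180,181,5)); print(h)
E
```

```text
[ 0.52559156 -0.03676334]
-162 r 14.1 z 54.1 x  0.0
-161 r 14.1 z 51.0 x  0.0
-131 r 10.9 z 51.2 x  0.0
-112 r 11.7 z 58.8 x  0.0
-110 r 14.5 z 60.8 x  0.0
-110 r 14.7 z 57.5 x  0.0
-109 r 14.9 z 54.4 x  0.0
-109 r 12.4 z 53.1 x  0.0
-106 r 10.0 z 52.0 x  0.0
-104 r 13.2 z 51.0 x  0.0
-103 r 10.3 z 56.2 x  0.0
 -94 r 11.5 z 61.9 x  0.0
 -82 r 10.7 z 59.3 x  0.0
 -70 r 10.4 z 56.5 x  0.0
 -68 r 10.7 z 60.4 x  0.0
 -57 r 10.0 z 53.2 x  0.0
 -56 r 11.6 z 51.4 x  0.0
 -56 r 10.4 z 57.1 x  0.0
 -55 r 14.4 z 51.2 x  0.0
 -46 r 13.6 z 50.2 x  0.0
 -45 r 11.1 z 50.9 x  0.0
 -44 r 10.8 z 54.1 x  0.0
 -44 r 11.5 z 58.2 x  0.0
 -43 r 11.1 z 61.2 x  0.0
 -34 r 11.8 z 51.1 x  0.0
 -33 r 11.7 z 54.4 x  0.0
 -32 r 11.7 z 57.8 x  0.0
 -31 r 11.2 z 60.7 x  0.0
 -27 r 14.6 z 50.0 x  0.0
 -18 r 11.2 z 62.9 x  0.0
 -16 r 10.4 z 58.5 x  0.0
  -6 r 11.9 z 61.8 x  0.0
  -1 r 10.8 z 56.8 x  0.0
  19 r 13.5 z 50.5 x  0.0
  20 r 11.1 z 59.7 x  0.0
  31 r 10.4 z 50.5 x  0.0
  33 r 12.7 z 50.3 x  0.0
  43 r 10.3 z 51.5 x  0.0
  47 r 12.7 z 50.4 x  0.0
  57 r 13.3 z 51.2 x  0.0
  64 r 14.1 z 56.2 x  0.0
  65 r 14.1 z 52.6 x  0.0
  67 r 14.6 z 58.6 x  0.0
  68 r 14.7 z 61.9 x  0.0
 153 r 14.6 z 62.4 x  0.0
(array([0, 0, 0, 2, 0, 3, 0, 0, 0, 0, 0, 0, 1, 1, 2, 1, 0, 0, 0, 0, 0, 3,
       2, 0, 2, 0, 0, 0, 0, 1, 2, 2, 1, 1, 0, 0, 0, 0, 2, 1, 2, 1, 1, 0,
       0, 0, 0, 1, 2, 1, 0, 1, 0, 0, 0, 0, 1, 3, 1, 2, 0, 0, 0, 0, 0, 0,
       2, 1, 2, 1, 0, 0]), array([-180, -175, -170, -165, -160, -155, -150, -145, -140, -135, -130,
       -125, -120, -115, -110, -105, -100,  -95,  -90,  -85,  -80,  -75,
        -70,  -65,  -60,  -55,  -50,  -45,  -40,  -35,  -30,  -25,  -20,
        -15,  -10,   -5,    0,    5,   10,   15,   20,   25,   30,   35,
         40,   45,   50,   55,   60,   65,   70,   75,   80,   85,   90,
         95,  100,  105,  110,  115,  120,  125,  130,  135,  140,  145,
        150,  155,  160,  165,  170,  175,  180]))
```

```bash
cat >> h.py <<'E'
def lever(s,c):
    C=cloud(s).reshape(-1,3); d=C[:,:2]-c; r=np.hypot(*d.T)
    m=(C[:,2]>.036)&(C[:,2]<.043)&(r>.035)&(r<.102); p=d[m]
    a=np.median(np.arctan2(p[:,1],p[:,0])); return np.degrees(a),m.sum(),r[m].max()
def tgt(c,th,r,off,z):
    t=np.radians(th); u=np.array([np.cos(t),np.sin(t)]); n=np.array([-u[1],u[0]])
    return np.r_[np.array(c)+r*u+off*n,z]
def rows(P,yaw,g=None):
    "delta (rotz rad, shift cm) from measured pose to P,yaw(deg)"
    o=robot.get_obs(); M=R.from_euler('xyz',o['ee_rot']); T=R.from_euler('xyz',[np.pi,0,np.radians(yaw)])
    print('rot',(M.inv()*T).as_rotvec().round(3),'cm',(M.inv().apply(np.array(P)-o['tool_pos'])*100).round(2))
E
python3 - <<'E'
from h import *
t=dict(np.load('top1.npz'));s=dict(np.load('scene1.npz'))
print(lever(t,[.5237,-.040]),lever(s,[.5256,-.0368]))
P=tgt([.5246,-.0384],67.5,.080,.032,.12); print(P); rows(P,157.5)
C=cloud(t); m=(C[...,2]>.0035)&(C[...,2]<.02); m[:225]=0;m[272:]=0;m[:,:405]=0;m[:,432:]=0
p=C[m]; d=p[:,:2]-p[:,:2].mean(0); w,V=np.linalg.eigh(d.T@d); a=d@V[:,1]
tab=p[p[:,2]>.0125]; print('pin',p.mean(0),V[:,1],np.degrees(np.arctan2(V[1,1],V[0,1])),a.min(),a.max(),'tab',tab.mean(0),len(tab),len(p))
C=cloud(s); m=(C[...,2]>.0035)&(C[...,2]<.02); m[:268]=0;m[305:]=0;m[:,:160]=0;m[:,192:]=0
p=C[m]; d=p[:,:2]-p[:,:2].mean(0); w,V=np.linalg.eigh(d.T@d); a=d@V[:,1]
tab=p[p[:,2]>.0125]; print('pin',p.mean(0),V[:,1],np.degrees(np.arctan2(V[1,1],V[0,1])),a.min(),a.max(),'tab',tab.mean(0),len(tab),len(p))
E
```

```text
(np.float64(66.70201850648262), np.int64(185), np.float64(0.09784174672919407)) (np.float64(65.83101282397683), np.int64(110), np.float64(0.09775271730025974))
[0.52565053 0.04775623 0.12      ]
rot [ 0.    0.   -2.31] cm [ 49.61 -36.99   8.55]
pin [ 0.49011819 -0.27810675  0.01095325] [-0.96496819  0.26236692] 164.7894470019095 -0.04735251145237963 0.03206801748285398 tab [ 0.47160664 -0.27378029  0.0144443 ] 63 152
pin [ 0.49327627 -0.27635702  0.0118821 ] [-0.970728   0.2401815] 166.10274695534346 -0.04582752102728738 0.03307277239365376 tab [ 0.47396365 -0.27103664  0.01532256] 51 128
```

Request:
{"method": "move_arm", "body": {
  "deltas": [0,0,-2.31,49.6,-37,0,1,0,0,-2.31,49.6,-37,0,1,0,0,-2.31,49.6,-37,0,1,0,0,-2.31,49.6,-37,0,1,0,0,-2.31,49.6,-37,0,1,0,0,-2.31,49.6,-37,0,1,0,0,-2.31,49.6,-37,0,1,0,0,-2.31,49.6,-37,0,1]
}}

```text
time: 1.7
tool_pos: [0.4229, -0.1433, 0.2058]
ee_rot: [3.141, 0.001, 1.645]
wrist_force: [1.2, -0.3, 0.2]
width: 0.0333
finger_force: 0.0
```

Run:
```python
from h import *
P=tgt([.5246,-.0384],66.5,.080,.032,.12); print(P,robot.get_obs()['time']); rows(P,156.5)
```

```text
[0.527154   0.04772478 0.12      ] 1.7
rot [ 1.000e-03  1.000e-03 -1.087e+00] cm [18.29 11.8   8.58]
```

Request:
{"method": "move_arm", "body": {
  "deltas": [0,0,-1.087,18.3,11.8,0,1,0,0,-1.087,18.3,11.8,0,1,0,0,-1.087,18.3,11.8,0,1,0,0,-1.087,18.3,11.8,0,1,0,0,-1.087,18.3,11.8,4,1,0,0,-1.087,18.3,11.8,8.5,1,0,0,-1.087,18.3,11.8,8.5,1,0,0,-1.087,18.3,11.8,8.5,1]
}}

```text
time: 2.5
tool_pos: [0.5258, 0.0459, 0.1175]
ee_rot: [-3.139, -0.005, 2.73]
wrist_force: [-0.4, 0.9, 0.6]
width: 0.0009
finger_force: 0.0
```

Run:
```python
from h import *
P=tgt([.5246,-.0384],66.5,.080,.028,.031); rows(P,156.5)
s=snap('scene','s2.png');print(lever(s,[.5256,-.0368]))
```

```text
rot [-0.002 -0.005 -0.001] cm [-0.5   0.25  8.64]
(np.float64(66.0641627728506), np.int64(105), np.float64(0.09667296136220802))
```

View pics/s2.png

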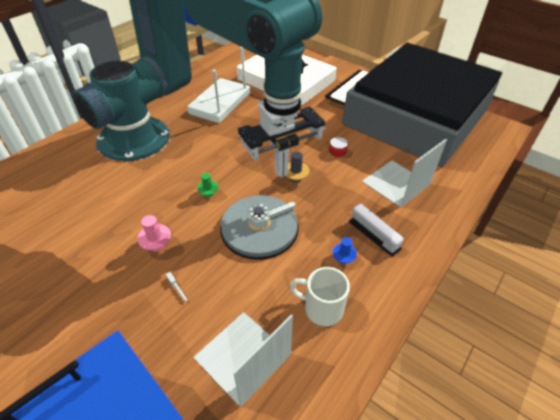

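Request:
{"method": "move_arm", "body": {
  "deltas": [0,0,0,-0.5,0.3,4.5,1,0,0,0,-0.5,0.3,8.6,1,0,0,0,-0.5,0.3,8.6,1,0,0,0,-0.5,0.3,8.6,1]
}}

```text
time: 2.95
tool_pos: [0.5332, 0.0461, 0.0347]
ee_rot: [-3.141, -0.001, 2.725]
wrist_force: [0.1, 0.9, 0.7]
width: 0.0003
finger_force: 0.0
```

Run:
```python
from h import *
c=[.5246,-.0384]
o=robot.get_obs();print(o['tool_pos'],o['wrist_force'],o['time'])
M=R.from_euler('xyz',o['ee_rot'])
for k in range(0,100,6):
    th=66.5-k; P=tgt(c,th,.080,.014,.031); T=R.from_euler('xyz',[np.pi,0,np.radians(th+90)])
    print(k,(M.inv()*T).as_rotvec().round(3)[2],(M.inv().apply(P-o['tool_pos'])*100).round(2))
```

```text
[0.5332104  0.04608514 0.03469221] [0.09369508 0.85431891 0.68489204] 2.95
0 -0.006 [-1.18 -0.08  0.37]
6 0.099 [-2.02  0.02  0.37]
12 0.203 [-2.87  0.04  0.37]
18 0.308 [-3.72 -0.03  0.37]
24 0.413 [-4.56 -0.19  0.37]
30 0.517 [-5.37 -0.43  0.36]
36 0.622 [-6.15 -0.76  0.36]
42 0.727 [-6.9  -1.17  0.36]
48 0.832 [-7.6  -1.65  0.36]
54 0.936 [-8.24 -2.21  0.36]
60 1.041 [-8.83 -2.82  0.36]
66 1.146 [-9.34 -3.5   0.36]
72 1.251 [-9.78 -4.23  0.36]
78 1.355 [-10.14  -5.     0.36]
84 1.46 [-10.43  -5.8    0.36]
90 1.565 [-10.62  -6.63   0.36]
96 1.669 [-10.73  -7.47   0.36]
```

Request:
{"method": "move_arm", "body": {
  "deltas": [0,0,0,-0.6,0,0.3,1,0,0,0,-1.1,0,0.3,1,0,0,0.05,-1.6,0,0.3,1,0,0,0.1,-2,0,0.3,1,0,0,0.15,-2.45,0,0.3,1,0,0,0.2,-2.85,0,0.3,1,0,0,0.2,-2.85,0,0.3,1]
}}

```text
time: 3.65
tool_pos: [0.5614, 0.0343, 0.0334]
ee_rot: [3.14, 0.003, 2.525]
wrist_force: [-0.4, 0.2, -0.0]
width: 0.0005
finger_force: 0.0
```

```bash
cat >> h.py <<'E'
def look(n=6,f=None):
    s=scan(n); c,r,a,z=analyse(s); t=robot.snapshot('top'); ct=[.5237,-.040]
    print('c',c,'lever scene',lever(s,[.5256,-.0368]),'top',lever(t,ct))
    m=(r<13.5)&(z<61.5)&(z>51.8)&(a>-130)&(a<40)
    print(' '.join('%d:%.1f/%d'%(a[i],r[i],z[i]) for i in np.flatnonzero(m)[np.argsort(a[m])]))
    if f: np.savez(f,**s)
def plan(K,th0,c=(.5246,-.0384),off=.014,r=.08,z=.031):
    o=robot.get_obs();print(o['tool_pos'],o['wrist_force'],o['time']); M=R.from_euler('xyz',o['ee_rot'])
    d=o['tool_pos'][:2]-np.array(c); print('tool az',np.degrees(np.arctan2(d[1],d[0])),'r',np.hypot(*d),'Ft',o['wrist_force'][:2]@[-np.sin(np.arctan2(d[1],d[0])),np.cos(np.arctan2(d[1],d[0]))])
    for th in K:
        P=tgt(c,th,r,off,z); T=R.from_euler('xyz',[np.pi,0,np.radians(th+90)])
        print(th,(M.inv()*T).as_rotvec().round(3)[2],(M.inv().apply(P-o['tool_pos'])*100).round(2))
E
python3 - <<'E'
from h import *
look(8,'s3.npz'); plan(range(54,0,-3),54)
E
```

```text
return _methods._mean(a, axis=axis, dtype=dtype,
  ret = ret.dtype.type(ret / rcount)
Traceback (most recent call last):
  File "h.py", line 42, in look
    print('c',c,'lever scene',lever(s,[.5256,-.0368]),'top',lever(t,ct))
                                                            ~~~~~^^^^^^
  File "h.py", line 32, in lever
    a=np.median(np.arctan2(p[:,1],p[:,0])); return np.degrees(a),m.sum(),r[m].max()
                                                                         ~~~~~~~~^^
ValueError: zero-size array to reduction operation maximum which has no identity
```

```bash
sed -i "s/(r>.035)&(r<.102); p=d\[m\]/(r>.03)\&(r<.065); p=d[m]\n    if not m.sum(): return None/; s/,'top',lever(t,ct))/)/; s/ t=robot.snapshot('top'); ct=\[.5237,-.040\]//" h.py
python3 - <<'E'
from h import *
look(6,'s3.npz'); plan(range(54,0,-3),54)
E
```

```text
c [ 0.52582874 -0.03679562] lever scene (np.float64(49.10846915808053), np.int64(68), np.float64(0.063853404290274))
-114:11.7/58 -105:10.2/56 -83:11.1/52 -81:11.4/60 -79:12.1/57 -71:10.4/53 -70:10.4/56 -68:11.3/61 -58:10.1/53 -57:10.9/57 -44:9.5/56 -44:11.0/61 -32:11.4/61 -16:10.1/55 -14:9.7/57 -5:11.2/57 -4:11.3/61 -3:10.9/53 20:11.0/60
[0.55943257 0.03460772 0.03145483] [0.15339724 0.69434942 0.25250042] 4.4
tool az 64.49381368615396 r 0.08089149990379048 Ft 0.1605458355382218
54 0.013 [-0.07  0.05  0.05]
51 0.065 [-0.5   0.1   0.05]
48 0.117 [-0.92  0.14  0.05]
45 0.17 [-1.34  0.15  0.05]
42 0.222 [-1.77  0.14  0.05]
39 0.274 [-2.19  0.11  0.05]
36 0.327 [-2.61  0.05  0.05]
33 0.379 [-3.03 -0.02  0.05]
30 0.431 [-3.45 -0.12  0.05]
27 0.484 [-3.86 -0.24  0.05]
24 0.536 [-4.26 -0.38  0.05]
21 0.589 [-4.65 -0.54  0.05]
18 0.641 [-5.03 -0.72  0.05]
15 0.693 [-5.41 -0.92  0.05]
12 0.746 [-5.77 -1.14  0.05]
9 0.798 [-6.12 -1.38  0.05]
6 0.85 [-6.46 -1.64  0.05]
3 0.903 [-6.79 -1.92  0.05]
```

```bash
sed -i "s/(z>51.8)/(z>48)/" h.py
python3 - <<'E'
from h import *
for f in ('scene1.npz','s3.npz'):
    s=dict(np.load(f)); c,r,a,z=analyse(s); f,o,M=cam(s); print(c,np.degrees(np.arcsin(-(M@[0,0,-1])[2])))
    m=(r<11.9)&(z<61.8)&(z>48)
    print(' '.join('%d:%.1f/%d'%(a[i],r[i],z[i]) for i in np.flatnonzero(m)[np.argsort(a[m])]))
E
```

```text
[ 0.52559156 -0.03676334] 46.69826784255365
-131:10.9/51 -112:11.7/58 -106:10.0/51 -103:10.3/56 -82:10.7/59 -70:10.4/56 -68:10.7/60 -57:10.0/53 -56:11.6/51 -56:10.4/57 -45:11.1/50 -44:10.8/54 -44:11.5/58 -43:11.1/61 -34:11.8/51 -33:11.7/54 -32:11.7/57 -31:11.2/60 -16:10.4/58 -6:11.9/61 -1:10.8/56 20:11.1/59 31:10.4/50 43:10.3/51
[ 0.52582874 -0.03679562] 46.69826784255365
-134:11.0/50 -116:11.4/61 -114:11.7/58 -105:10.2/56 -83:11.1/52 -81:11.4/60 -71:10.4/53 -70:10.4/56 -69:11.8/51 -68:11.3/61 -58:10.1/53 -57:11.6/51 -57:10.9/57 -44:9.5/56 -44:11.0/61 -32:11.4/61 -16:10.1/55 -14:9.7/57 -7:11.5/51 -5:11.2/57 -4:11.3/61 -3:10.9/53 14:11.2/50 20:11.0/60 31:10.2/50 46:10.2/51
```

Request:
{"method": "move_arm", "body": {
  "deltas": [0,0,0.09,-0.7,0.1,0,1,0,0,0.13,-1.05,0.15,0,1,0,0,0.16,-1.25,0.15,0,1,0,0,0.18,-1.45,0.15,0,1,0,0,0.2,-1.6,0.15,0,1,0,0,0.22,-1.75,0.15,0,1]
}}

```text
time: 5.0
tool_pos: [0.5744, 0.0257, 0.0313]
ee_rot: [-3.141, -0.0, 2.305]
wrist_force: [-0.6, 0.5, -0.2]
width: 0.0009
finger_force: 0.4
```

```bash
cat >> h.py <<'E'
def pq(s,rm=12.6,c=(.5259,-.0370)):
    C=cloud(s)[195:232,235:290].reshape(-1,3); d=(C[:,:2]-c)*1e3; b=np.radians(42.3)
    p=d@[np.cos(b),np.sin(b)]; q=d@[np.sin(b),-np.cos(b)]; z=C[:,2]*1e3
    m=(np.hypot(p,q)<rm)&(z<61.5)&(z>48)
    print(' '.join('(%.1f,%.1f,%.0f)'%t for t in sorted(zip(p[m],q[m],z[m]))))
E
python3 - <<'E'
from h import *
look(6,'s4.npz'); 
for f in('scene1.npz','s3.npz','s4.npz'): pq(dict(np.load(f)))
plan(range(42,-50,-3),42)
E
```

```text
c [ 0.52596874 -0.03689943] lever scene (np.float64(37.9770842496117), np.int64(65), np.float64(0.06478351526410664))
-115:11.7/58 -109:9.9/51 -106:10.1/55 -93:12.3/52 -91:13.1/50 -85:10.6/52 -84:10.8/56 -81:12.0/50 -80:11.6/60 -72:9.9/52 -68:11.4/58 -33:11.1/54 -31:10.3/56 -24:12.4/51 -15:9.5/51 -15:9.6/54 -14:13.2/50 -13:9.3/57 -5:11.0/50 -4:10.9/54 -1:10.4/56 2:13.0/61 20:10.9/60
(-11.0,5.6,53) (-10.9,0.7,51) (-10.7,4.5,59) (-8.6,4.8,52) (-8.5,5.4,56) (-6.2,8.4,59) (-4.0,9.2,57) (-3.9,9.6,60) (-1.9,11.0,51) (-1.8,9.5,53) (-1.7,9.9,57) (0.4,10.7,51) (0.5,10.4,54) (0.6,11.1,58) (0.7,10.6,61) (2.7,11.0,51) (2.8,10.9,54) (2.9,10.9,58) (3.0,10.3,61) (5.4,8.5,58) (7.7,7.2,57) (10.1,1.6,50) (10.3,3.7,60) (10.3,-0.7,52) (12.5,1.6,50)
(-10.9,0.5,51) (-10.7,4.4,59) (-8.5,5.3,56) (-6.6,10.1,51) (-6.4,8.8,53) (-6.3,10.1,58) (-6.2,9.3,60) (-4.2,10.8,51) (-4.1,9.3,53) (-4.0,9.3,57) (-3.9,10.3,61) (-1.9,11.2,52) (-1.8,9.7,53) (-1.7,10.6,58) (0.6,9.3,56) (0.7,10.8,61) (3.0,10.8,61) (5.3,8.5,55) (5.4,8.0,58) (7.5,8.7,52) (7.6,7.6,54) (7.7,8.1,58) (7.8,8.0,61) (10.0,5.0,51) (10.1,1.7,51) (10.3,4.0,
[... 662 characters left out ...]
 0.369 [-2.97 -0.06  0.06]
18 0.421 [-3.39 -0.15  0.06]
15 0.473 [-3.79 -0.27  0.06]
12 0.526 [-4.2  -0.4   0.06]
9 0.578 [-4.59 -0.56  0.06]
6 0.63 [-4.98 -0.74  0.06]
3 0.683 [-5.36 -0.94  0.06]
0 0.735 [-5.72 -1.15  0.06]
-3 0.788 [-6.07 -1.39  0.06]
-6 0.84 [-6.42 -1.64  0.06]
-9 0.892 [-6.74 -1.91  0.06]
-12 0.945 [-7.06 -2.2   0.06]
-15 0.997 [-7.35 -2.51  0.06]
-18 1.049 [-7.63 -2.83  0.06]
-21 1.102 [-7.9  -3.16  0.06]
-24 1.154 [-8.14 -3.51  0.06]
-27 1.206 [-8.37 -3.87  0.06]
-30 1.259 [-8.58 -4.24  0.06]
-33 1.311 [-8.77 -4.62  0.06]
-36 1.364 [-8.93 -5.01  0.06]
-39 1.416 [-9.08 -5.41  0.06]
-42 1.468 [-9.21 -5.81  0.06]
-45 1.521 [-9.31 -6.23  0.06]
-48 1.573 [-9.4  -6.64  0.06]
```

Request:
{"method": "move_arm", "body": {
  "deltas": [0,0,0.026,-0.21,0.03,0,1,0,0,0.052,-0.42,0.06,0,1,0,0,0.079,-0.63,0.08,0,1,0,0,0.105,-0.84,0.1,0,1]
}}

```text
time: 5.7
tool_pos: [0.5812, 0.0201, 0.0315]
ee_rot: [3.141, 0.0, 2.199]
wrist_force: [-1.5, 0.8, 0.1]
width: 0.0002
finger_force: 0.4
```

Request:
{"method": "move_arm", "body": {
  "deltas": [0,0,0.026,-0.21,0.03,0,1,0,0,0.052,-0.42,0.06,0,1,0,0,0.079,-0.63,0.08,0,1,0,0,0.105,-0.84,0.1,0,1]
}}

```text
time: 6.1
tool_pos: [0.5869, 0.0138, 0.0315]
ee_rot: [3.142, 0.0, 2.094]
wrist_force: [-0.5, 0.8, 0.8]
width: 0.0004
finger_force: 0.4
```

Run:
```python
from h import *
look(4,'s5.npz'); pq(dict(np.load('s5.npz')),14); plan([30],30)
```

```text
c [ 0.52545454 -0.03722308] lever scene (np.float64(25.828689288109974), np.int64(67), np.float64(0.06474294884469184))
-120:11.0/50 -114:11.2/58 -104:9.6/55 -102:12.9/51 -99:10.3/53 -96:10.9/51 -95:10.6/61 -79:11.1/56 -78:11.0/60 -66:10.7/60 -55:10.3/53 -55:9.4/56 -43:11.4/51 -42:11.6/55 -41:9.5/56 -32:12.6/59 -31:11.4/50 -28:10.1/52 -20:12.1/50 -15:10.6/51 -13:10.3/54 -12:10.1/57 0:11.3/60 19:11.6/60 28:10.9/51 34:13.1/50
(-11.1,7.3,51) (-11.0,3.1,50) (-10.9,-0.1,50) (-10.7,4.3,59) (-8.8,7.0,51) (-8.6,6.2,54) (-8.5,5.1,56) (-8.4,7.0,61) (-6.3,9.3,57) (-6.2,9.3,60) (-4.0,13.3,61) (-3.9,10.1,61) (-1.8,10.1,54) (-1.7,9.2,56) (0.3,14.0,51) (0.4,11.2,51) (0.5,11.4,55) (0.6,9.3,56) (2.7,10.8,51) (2.8,9.4,53) (2.9,12.0,59) (5.0,10.7,51) (5.2,8.8,52) (5.3,8.5,55) (5.4,8.1,58) (7.6,11.4,61) (7.8,7.5,61) (10.1,2.5,52) (10.2,4.3,60) (10.3,-1.6,50) (12.5,1.5,50) (12.6,-1.0,51) (12.8,-3.3,52)
[0.58695192 0.01369873 0.03148101] [-0.4142893  -0.28536844 -1.09824824] 6.3
tool az 39.88076066992406 r 0.08125293259423978 Ft 0.04665280115817183
30 0.001 [ 0.01 -0.    0.05]
```

Run:
```python
from h import *
im=np.mean([robot.snapshot('scene')['image'] for _ in range(6)],0).astype(np.float32); np.save('sc5.npy',im)
im0=np.load('scene_avg.npy'); out=[]
for i in (im0,im):
    c=i[198:228,245:275,::-1]; c=cv2.resize(c,None,fx=13,fy=13,interpolation=cv2.INTER_CUBIC); b=cv2.GaussianBlur(c,(0,0),14); c=c+1.2*(c-b)
    out.append(np.clip(c,0,255).astype(np.uint8))
cv2.imwrite('pics/c5.png',np.hstack(out))
```

```text
(no output)
```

View pics/c5.png

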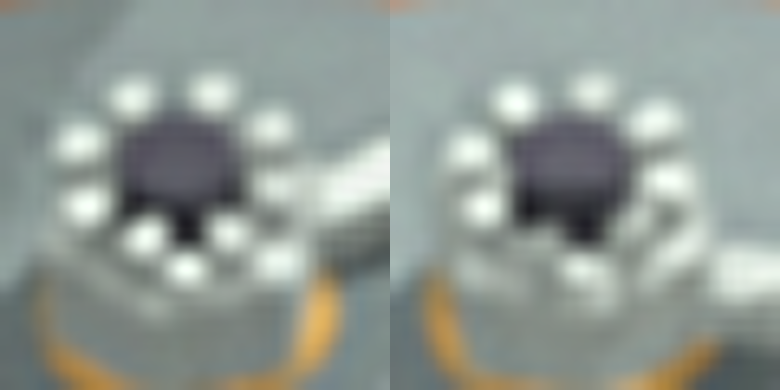

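Request:
{"method": "move_arm", "body": {
  "deltas": [0,0,0.026,-0.21,0.03,0,1,0,0,0.052,-0.42,0.06,0,1,0,0,0.079,-0.63,0.08,0,1,0,0,0.105,-0.84,0.1,0,1]
}}

```text
time: 7.0
tool_pos: [0.5918, 0.0071, 0.0314]
ee_rot: [-3.141, -0.0, 1.989]
wrist_force: [-0.9, 1.3, 0.8]
width: 0.0002
finger_force: 0.4
```

Request:
{"method": "move_arm", "body": {
  "deltas": [0,0,0.026,-0.21,0.03,0,1,0,0,0.052,-0.42,0.06,0,1,0,0,0.079,-0.63,0.08,0,1,0,0,0.105,-0.84,0.1,0,1]
}}

```text
time: 7.4
tool_pos: [0.5962, -0.0002, 0.0314]
ee_rot: [-3.141, 0.0, 1.884]
wrist_force: [-1.4, -0.1, -0.1]
width: 0.0004
finger_force: 0.4
```

Still loose (lever about 14°). Continue.

Request:
{"method": "move_arm", "body": {
  "deltas": [0,0,0.026,-0.21,0.03,0,1,0,0,0.052,-0.42,0.06,0,1,0,0,0.079,-0.63,0.08,0,1,0,0,0.105,-0.84,0.1,0,1]
}}

```text
time: 7.8
tool_pos: [0.5997, -0.0079, 0.0314]
ee_rot: [-3.142, 0.0, 1.779]
wrist_force: [-1.2, 1.2, 0.9]
width: 0.0005
finger_force: 0.4
```

Request:
{"method": "move_arm", "body": {
  "deltas": [0,0,0.026,-0.21,0.03,0,1,0,0,0.052,-0.42,0.06,0,1,0,0,0.079,-0.63,0.08,0,1,0,0,0.105,-0.84,0.1,0,1]
}}

```text
time: 8.2
tool_pos: [0.6025, -0.0159, 0.0314]
ee_rot: [-3.142, 0.0, 1.674]
wrist_force: [0.4, 1.1, 1.1]
width: 0.0004
finger_force: 0.4
```

Run:
```python
from h import *
look(4,'s6.npz'); pq(dict(np.load('s6.npz')),12.6); plan([6],6)
```

```text
c [ 0.52606214 -0.03786477] lever scene (np.float64(2.3354387828849372), np.int64(70), np.float64(0.06491946828969304))
-121:10.5/61 -114:11.1/59 -86:9.6/52 -85:9.4/58 -84:9.8/56 -77:12.2/52 -71:8.9/52 -70:9.6/50 -69:9.7/57 -67:10.0/60 -64:13.5/51 -56:9.8/50 -56:8.3/56 -56:9.2/53 -54:13.4/51 -54:9.5/60 -27:10.1/60 -10:9.6/58 -9:9.3/54 -4:11.6/52 0:11.1/61 0:10.8/54 5:10.2/56 5:12.9/51 21:11.2/50 24:11.3/60 39:10.6/50
(-10.7,5.1,59) (-10.6,3.8,61) (-6.4,8.3,52) (-6.3,8.6,56) (-6.2,8.2,59) (-4.2,9.6,50) (-4.1,8.9,53) (-4.0,9.8,57) (-3.9,10.1,61) (-1.9,10.4,51) (-1.8,9.9,54) (-1.7,9.0,56) (-1.6,10.2,61) (3.0,10.2,61) (5.3,8.0,54) (5.4,8.3,58) (7.5,9.2,52) (7.6,7.9,54) (7.7,6.9,57) (7.8,8.2,61) (10.0,4.7,50) (10.1,1.2,50) (10.2,4.2,60) (10.3,-0.9,51)
[ 0.60273674 -0.01604769  0.03157951] [-1.22835301  0.40915425 -1.05278968] 8.4
tool az 15.964053750996635 r 0.08127100384875743 Ft 0.7312141007612318
6 0.0 [-0.01 -0.    0.06]
```

Request:
{"method": "move_arm", "body": {
  "deltas": [0,0,0.026,-0.21,0.03,0,1,0,0,0.052,-0.42,0.06,0,1,0,0,0.079,-0.63,0.08,0,1,0,0,0.105,-0.84,0.1,0,1]
}}

```text
time: 8.8
tool_pos: [0.6045, -0.0241, 0.0316]
ee_rot: [3.141, 0.0, 1.569]
wrist_force: [0.2, 0.1, 1.2]
width: 0.0004
finger_force: 0.4
```

Request:
{"method": "move_arm", "body": {
  "deltas": [0,0,0.026,-0.21,0.03,0,1,0,0,0.052,-0.42,0.06,0,1,0,0,0.079,-0.63,0.08,0,1,0,0,0.105,-0.84,0.1,0,1]
}}

```text
time: 9.2
tool_pos: [0.6055, -0.0314, 0.0316]
ee_rot: [3.141, -0.003, 1.463]
wrist_force: [0.1, 5.9, 0.9]
width: 0.0004
finger_force: 3.2
```

Run:
```python
from h import *
look(4,'s7.npz'); pq(dict(np.load('s7.npz')),12.6); plan([-6],-6)
```

```text
c [ 0.52574698 -0.03694001] lever scene (np.float64(-7.850266727732797), np.int64(68), np.float64(0.06405732364915448))
-115:11.5/58 -108:9.8/51 -104:10.1/56 -98:11.3/51 -88:13.4/50 -87:9.8/54 -85:10.4/51 -82:10.6/59 -79:12.4/51 -71:9.9/52 -70:10.3/56 -68:10.7/60 -43:10.5/57 -43:10.9/61 -32:11.0/50 -32:11.5/57 -32:11.1/54 -22:12.0/50 -19:11.1/52 -17:10.7/59 -11:9.2/53 -6:11.7/55 -6:11.4/51 -4:11.4/61 -3:11.1/57 29:10.6/58
(-10.7,4.3,59) (-8.8,7.0,51) (-8.7,4.7,52) (-8.5,5.5,56) (-6.6,10.4,51) (-6.4,8.0,52) (-6.3,7.4,55) (-6.2,8.5,59) (-4.1,8.9,53) (-4.0,9.4,57) (-3.9,9.8,61) (0.6,10.3,57) (0.7,10.7,61) (2.7,10.4,50) (2.8,10.6,54) (2.9,10.9,58) (5.0,10.8,51) (5.1,9.6,53) (5.3,7.3,54) (5.4,9.1,59) (7.5,8.4,51) (7.6,8.7,55) (7.7,7.9,58) (7.8,8.2,61) (10.3,-0.8,51) (10.3,2.1,58)
[ 0.6055296 -0.0313503  0.0316234] [1.53585067 5.76415581 1.34878292] 9.4
tool az 4.9784140233799645 r 0.08123606737225597 Ft 5.609128544454451
-6 -0.0 [-0.15  0.03  0.06]
```

Request:
{"method": "move_arm", "body": {
  "deltas": [0,0,0.017,-0.14,0.02,0,1,0,0,0.035,-0.28,0.04,0,1]
}}

```text
time: 9.6
tool_pos: [0.6058, -0.0331, 0.0317]
ee_rot: [3.141, -0.004, 1.431]
wrist_force: [0.6, 7.5, 0.2]
width: 0.0005
finger_force: 3.7
```

Run:
```python
from h import *
plan([-8],-8); look(4,'s8.npz'); plan([-8],-8)
```

```text
[ 0.60575698 -0.03309473  0.031652  ] [0.59945291 7.53799869 0.21985196] 9.6
tool az 3.740129556126133 r 0.08133020149762624 Ft 7.482841030990494
-8 -0.0 [-0.26  0.04  0.06]
c [ 0.52573899 -0.03678031] lever scene (np.float64(-8.931950224908702), np.int64(66), np.float64(0.06407603347836117))
-111:11.9/59 -108:10.0/51 -104:10.2/55 -97:11.6/51 -84:10.8/52 -82:11.2/56 -81:11.1/59 -79:12.5/51 -69:11.0/57 -68:11.0/60 -44:10.1/56 -44:10.8/61 -34:12.5/55 -34:11.7/51 -32:11.1/57 -31:11.0/60 -24:12.7/51 -16:9.9/51 -11:9.1/56 -10:8.7/53 -7:11.5/51 -1:10.7/56 -1:10.5/53 20:11.0/59
[ 0.60572665 -0.03335087  0.03160386] [1.37277329 6.1534472  1.10487823] 9.8
tool az 3.561357373955534 r 0.08128362453842357 Ft 6.056290869695944
-8 0.0 [-0.23  0.04  0.06]
```

Request:
{"method": "move_arm", "body": {
  "deltas": [0,0,0.026,-0.21,0.03,0,1,0,0,0.052,-0.42,0.06,0,1,0,0,0.079,-0.63,0.08,0,1,0,0,0.105,-0.84,0.1,0,1,0,0,0.131,-1.06,0.11,0,1,0,0,0.157,-1.27,0.12,0,1,0,0,0.183,-1.48,0.12,0,1,0,0,0.2,-1.6,0.12,0,1]
}}

```text
time: 10.6
tool_pos: [0.605, -0.0493, 0.0316]
ee_rot: [3.141, -0.004, 1.231]
wrist_force: [2.1, 6.0, 0.5]
width: 0.0006
finger_force: 3.7
```

Run:
```python
from h import *
plan([-19.5],-8); look(6,'s9.npz');pq(dict(np.load('s9.npz')),12.6)
t=robot.snapshot('top'); print(lever(t,[.5237,-.040]))
```

```text
[ 0.60503587 -0.04930408  0.03162455] [2.09570466 6.04048631 0.53956801] 10.6
tool az -7.720094000006014 r 0.08117159486477042 Ft 6.26726005064251
-19.5 0.0 [-0.26  0.05  0.06]
c [ 0.52495068 -0.03675072] lever scene (np.float64(-20.946214543847457), np.int64(69), np.float64(0.06485111228285177))
-126:10.5/51 -111:11.7/51 -106:11.9/59 -104:12.6/50 -101:9.9/55 -101:10.1/52 -78:10.9/59 -65:10.9/60 -54:10.6/53 -54:11.6/51 -54:10.3/56 -43:12.7/52 -42:10.8/53 -41:10.9/57 -31:11.7/50 -30:11.6/57 -30:11.9/60 -29:10.7/52 -23:13.4/51 -17:11.6/55 -15:10.6/51 -13:10.6/57 22:11.5/59 24:11.2/51 29:13.3/50
(-11.0,4.4,52) (-10.9,1.2,52) (-10.7,5.4,60) (-8.6,5.2,52) (-8.5,5.1,56) (-6.2,8.5,59) (-3.9,9.5,60) (-1.9,10.7,51) (-1.8,9.7,53) (-1.7,9.4,57) (0.4,11.8,52) (0.5,9.9,53) (0.6,10.0,57) (2.7,10.4,50) (2.8,9.3,53) (2.9,10.3,57) (3.0,10.5,61) (5.0,11.3,51) (5.2,8.1,51) (5.3,9.2,56) (5.4,8.0,58) (10.1,2.6,52) (10.3,3.0,59) (10.3,-1.1,51)
None
```

Request:
{"method": "move_arm", "body": {
  "deltas": [0,0,0,1,0,0,1,0,0,0,2.5,0,0,1,0,0,0,2.5,0,-4,1,0,0,0.1,2.5,0,-9,1,0,0,0.25,2.5,0,-13,1,0,0,0.4,-3,4,-13,0,0,0,0.55,-7,8,-13,0,0,0,0.7,-11,12,-13,0]
}}

```text
time: 11.75
tool_pos: [0.6686, -0.1678, 0.1625]
ee_rot: [3.139, 0.0, 0.526]
wrist_force: [1.5, 0.2, -0.2]
width: 0.0212
finger_force: 0.0
```

Run:
```python
from h import *
o=robot.get_obs(); print(o['tool_pos'],o['ee_rot'],o['time'])
rows([.473,-.272,.10],-14.7)
```

```text
[ 0.66858409 -0.16781306  0.1624639 ] [3.13939705e+00 1.97420324e-04 5.25692852e-01] 11.75
rot [ 0.002 -0.001  0.782] cm [-22.14  -0.82   6.25]
```

Request:
{"method": "move_arm", "body": {
  "deltas": [0,0,0.13,-4.5,-0.2,0,0,0,0,0.27,-9,-0.4,0,0,0,0,0.41,-13.5,-0.6,0,0,0,0,0.55,-18,-0.8,1,0,0,0,0.69,-22.1,-0.8,4,0,0,0,0.78,-22.1,-0.8,6,0,0,0,0.78,-22.1,-0.8,6,0]
}}

```text
time: 12.45
tool_pos: [0.4702, -0.271, 0.0979]
ee_rot: [-3.14, 0.007, -0.251]
wrist_force: [-0.2, 0.0, -1.1]
width: 0.0471
finger_force: 0.0
```

Run:
```python
from h import *
look(6,'s10.npz');pq(dict(np.load('s10.npz')),12.6)
T=[robot.snapshot('top') for _ in range(6)]; t=T[0]; t['depth']=np.median([q['depth'] for q in T],0).astype(np.float32); np.savez('t10.npz',**t)
np.save('t10_avg.npy',np.mean([q['image'] for q in T],0))
print(lever(t,[.5237,-.040]))
C=cloud(t).reshape(-1,3); d=C[:,:2]-[.5237,-.040]; r=np.hypot(*d.T); m=(C[:,2]>.0635)&(r<.016); print('spindle top c',C[m].mean(0),m.sum())
s=dict(np.load('s10.npz'));C=cloud(s).reshape(-1,3); d=C[:,:2]-[.5256,-.037]; r=np.hypot(*d.T); m=(C[:,2]>.0635)&(r<.016); print('scene',C[m].mean(0),m.sum())
# pin again, both
for q,w in((t,(225,272,405,432)),(s,(268,305,160,192))):
    C=cloud(q)[w[0]:w[1],w[2]:w[3]].reshape(-1,3); p=C[(C[:,2]>.0035)&(C[:,2]<.02)]; print(len(p),p.mean(0) if len(p) else 0)
rows([.473,-.272,.10],-14.7)
```

```text
c [ 0.52563472 -0.03686792] lever scene (np.float64(-20.476244416700524), np.int64(67), np.float64(0.06455262198404997))
-115:11.8/51 -109:12.0/59 -103:10.3/52 -102:13.5/51 -99:10.7/57 -79:11.5/60 -68:10.7/60 -56:9.9/56 -56:11.7/51 -56:11.0/54 -45:11.9/51 -44:10.9/54 -44:12.1/59 -43:10.6/60 -33:11.4/50 -32:11.4/57 -32:10.9/53 -22:11.9/50 -14:9.6/50 -13:9.6/54 -13:9.8/57 -2:11.0/60 21:11.1/59 25:10.6/51 28:12.9/51
(-11.0,4.2,52) (-10.9,0.1,51) (-10.7,5.4,60) (-8.6,5.4,53) (-8.5,6.3,57) (-6.2,9.5,60) (-3.9,9.7,61) (-1.9,11.2,52) (-1.8,10.6,54) (-1.7,9.5,57) (0.4,11.6,52) (0.5,10.6,54) (0.6,11.8,59) (0.7,10.3,61) (2.7,10.8,51) (2.8,10.2,54) (2.9,10.8,58) (5.0,10.5,50) (5.2,7.7,51) (5.3,7.7,54) (5.4,7.8,58) (7.8,7.4,61) (10.1,2.7,52) (10.3,3.6,60) (10.3,-0.6,52)
(np.float64(-19.381692252340407), np.int64(102), np.float64(0.0646932685214388))
spindle top c [ 0.5243528  -0.04020003  0.06441883] 70
scene [ 0.5257779  -0.03690832  0.06501776] 63
5 [ 0.50481008 -0.28036799  0.00733012]
128 [ 0.49331137 -0.27637541  0.01193919]
rot [ 0.    -0.     0.008] cm [-0.04  0.03  0.18]
```

Request:
{"method": "move_arm", "body": {
  "deltas": [0,0,0.01,0,0,4,0,0,0,0.01,0,0,8,0,0,0,0.01,0,0,9.4,0,0,0,0.01,0,0,9.75,0,0,0,0.01,0,0,9.75,0]
}}

```text
time: 13.55
tool_pos: [0.4736, -0.2722, 0.0047]
ee_rot: [3.141, -0.001, -0.259]
wrist_force: [-0.0, -0.5, -0.4]
width: 0.0467
finger_force: 0.0
```

Run:
```python
from h import *
o=robot.get_obs(); print(o['tool_pos'],o['ee_rot'],o['wrist_force'],o['time'],o['width'])
s=snap('scene'); cv2.imwrite('pics/g1.png',cv2.resize(s['image'][240:340,120:250,::-1],None,fx=5,fy=5,interpolation=cv2.INTER_CUBIC))
```

```text
[ 0.4736393  -0.27219803  0.00467351] [ 3.14124188e+00 -7.82769094e-04 -2.59221759e-01] [-0.01827462 -0.45961687 -0.39727173] 13.55 0.04673195983209474
```

View pics/g1.png

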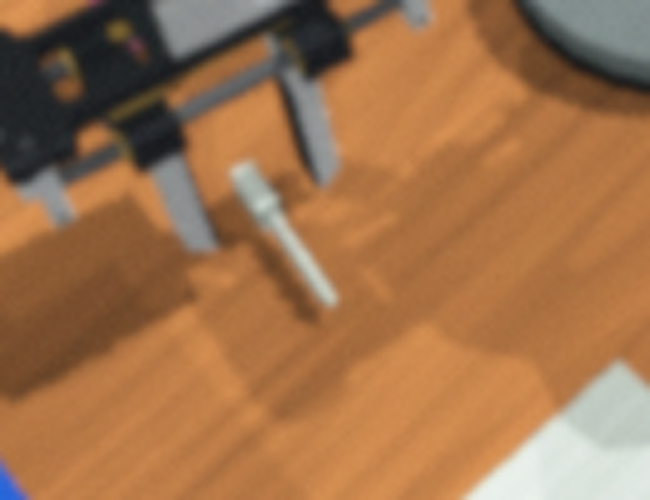

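Request:
{"method": "move_arm", "body": {
  "deltas": [0,0,0,0,0,0.1,1,0,0,0,0,0,0.1,1,0,0,0,0,0,0.1,1,0,0,0,0,0,0.1,1,0,0,0,0,0,0.1,1,0,0,0,0,0,0.1,1]
}}

```text
time: 14.2
tool_pos: [0.4732, -0.2719, 0.0032]
ee_rot: [3.141, -0.0, -0.259]
wrist_force: [0.3, 0.1, 0.0]
width: 0.01
finger_force: 30.0
```

Run:
```python
from h import *
o=robot.get_obs(); print(o['tool_pos'],o['ee_rot'],o['wrist_force'],o['width'],o['finger_force'])
S=scan(6); np.savez('s11.npz',**S)
C=cloud(S)[268:310,160:195].reshape(-1,3); M=R.from_euler('xyz',o['ee_rot'])
q=M.inv().apply(C-o['tool_pos'])*1e3
m=(C[:,2]>.0035)&(C[:,2]<.016)&(q[:,0]>12)&(q[:,0]<80)&(abs(q[:,1])<15)
qq=q[m]; print(len(qq),'tip max x',np.sort(qq[:,0])[-4:],'line fit y=',np.polyfit(qq[:,0],qq[:,1],1),'z',np.polyfit(qq[:,0],qq[:,2],1))
print(qq[np.argsort(qq[:,0])].round(1)[::3])
```

```text
[ 0.47322205 -0.27191882  0.00320654] [ 3.14139628e+00 -2.98668709e-04 -2.59283959e-01] [0.30633824 0.11053445 0.04296373] 0.01002328503606609 29.99808579683304
66 tip max x [63.28969811 63.81449124 64.38280441 65.49312544] line fit y= [-1.53679098e-04 -9.06657146e-01] z [ 0.0195016  -7.32728668]
[[ 12.   -3.5 -12.6]
 [ 12.9   0.7  -6. ]
 [ 14.   -1.1  -5.7]
 [ 18.2  -1.5  -6.6]
 [ 21.7   0.6  -5.3]
 [ 22.5  -1.8  -7.8]
 [ 24.8  -2.6  -6.1]
 [ 27.9   1.3  -5.9]
 [ 31.4   0.8  -5.9]
 [ 32.6  -3.5  -7.3]
 [ 35.7   0.5  -7.2]
 [ 38.   -3.   -6.9]
 [ 41.1  -1.6  -8.3]
 [ 42.6  -0.6  -7.3]
 [ 45.2   1.3  -4.6]
 [ 48.5   0.1  -7.8]
 [ 49.7  -3.5  -5.8]
 [ 53.5   0.6  -6.9]
 [ 56.1  -2.7  -7.1]
 [ 58.5  -3.5  -5.5]
 [ 61.1  -2.2  -6.3]
 [ 63.8  -0.9  -7.3]]
```

```bash
cat >> h.py <<'E'
def pre(yaw,dist,z,c=(.5251,-.0386)):
    y=np.radians(yaw); rows(np.r_[np.array(c)-dist*np.array([np.cos(y),np.sin(y)]),z],yaw)
E
python3 - <<'E'
from h import *
pre(45,.105,.10)
E
```

```text
rot [ 0.    -0.    -1.045] cm [ -6.24 -14.8   -9.68]
```

Request:
{"method": "move_arm", "body": {
  "deltas": [0,0,0,0,0,-3,1,0,0,0,0,0,-7,1,0,0,-0.15,-1,-2.5,-9.7,1,0,0,-0.3,-2,-5,-9.7,1,0,0,-0.45,-3,-7.5,-9.7,1,0,0,-0.6,-4,-10,-9.7,1,0,0,-0.75,-5,-12.5,-9.7,1,0,0,-0.9,-6.2,-14.8,-9.7,1]
}}

```text
time: 15.3
tool_pos: [0.4508, -0.1117, 0.0995]
ee_rot: [-3.141, 0.0, 0.647]
wrist_force: [0.0, 0.4, -0.8]
width: 0.0099
finger_force: 30.0
```

Run:
```python
from h import *
o=robot.get_obs(); print(o['tool_pos'],o['wrist_force'],o['width'],o['time'])
pre(45,.105,.0512)
```

```text
[ 0.45077075 -0.11165662  0.09952884] [ 0.04372875  0.40081359 -0.79546627] 0.009871042236748605 15.3
rot [-0.     0.    -0.138] cm [-0.06  0.1   4.83]
```

Request:
{"method": "move_arm", "body": {
  "deltas": [0,0,-0.07,0,0,2,1,0,0,-0.138,-0.05,0.1,4,1,0,0,-0.138,-0.05,0.1,4.8,1,0,0,-0.138,-0.05,0.1,4.8,1,0,0,-0.138,-0.05,0.1,4.8,1]
}}

```text
time: 15.8
tool_pos: [0.4517, -0.1142, 0.0524]
ee_rot: [3.141, -0.0, 0.777]
wrist_force: [1.0, 0.2, -0.1]
width: 0.0097
finger_force: 30.0
```

```bash
cat >> h.py <<'E'
def pinfit(f=None,n=6):
    o=robot.get_obs(); print('tcp',o['tool_pos'].round(4),np.degrees(o['ee_rot'][2]).round(1),'F',o['wrist_force'].round(1),'t',o['time'],'w',round(o['width'],4))
    y=o['ee_rot'][2]; e=np.array([np.cos(y),np.sin(y)]); nrm=np.array([-e[1],e[0]])
    for name,c in(('scene',(.5258,-.0369)),('top',(.5243,-.0401))):
        S=[robot.snapshot(name) for _ in range(n)]; s=S[0]; s['depth']=np.median([q['depth'] for q in S],0).astype(np.float32)
        if f: np.savez(f+name+'.npz',**s); np.save(f+name+'_im.npy',np.mean([q['image'] for q in S],0))
        C=cloud(s).reshape(-1,3); d=(C[:,:2]-o['tool_pos'][:2]); a=d@e*1e3; b=d@nrm*1e3; z=C[:,2]*1e3
        zc=o['tool_pos'][2]*1e3+4.8
        m=(a>16)&(a<72)&(abs(b)<9)&(abs(z-zc)<7)&(np.hypot(*(C[:,:2]-c).T)>.0255)
        dc=(np.array(c)-o['tool_pos'][:2]); 
        print(name,m.sum(),'tip',np.sort(a[m])[-3:].round(1),'b med',np.median(b[m]).round(2),'slope deg',np.degrees(np.polyfit(a[m],b[m],1)[0]).round(1),'ztop',np.percentile(z[m],80).round(1),'zfit',np.polyfit(a[m],z[m],1).round(3),'| axis a',(dc@e*1e3).round(1),'b',(dc@nrm*1e3).round(1))
E
python3 - <<'E'
from h import *
pinfit('p1')
E
```

```text
tcp [ 0.4517 -0.1142  0.0524] 44.5 F [ 1.   0.2 -0.1] t 15.8 w 0.0097
scene 53 tip [63.6 63.8 66.1] b med -2.08 slope deg 0.3 ztop 60.1 zfit [1.0000e-03 5.8774e+01] | axis a 107.1 b 3.1
top 23 tip [59.8 61.2 62.6] b med -1.64 slope deg -1.6 ztop 58.7 zfit [-5.5000e-02  6.0744e+01] | axis a 103.8 b 1.9
```

Run:
```python
from h import *
for f,c,n in (('scene1.npz',(.5258,-.0369),0),('s4.npz',(.5258,-.0369),0),('s10.npz',(.5258,-.0369),0),('p1scene.npz',(.5258,-.0369),0),('t10.npz',(.5243,-.0401),0),('p1top.npz',(.5243,-.0401),0),('top1.npz',(.5243,-.0401),0)):
    s=dict(np.load(f)); C=cloud(s).reshape(-1,3); d=C[:,:2]-c; r=np.hypot(*d.T); a=np.arctan2(d[:,1],d[:,0])
    m=(C[:,2]>.0605)&(C[:,2]<.064)&(r>.0155)&(r<.0235); w=np.exp(8j*a[m]).mean()
    L=(C[:,2]>.037)&(C[:,2]<.042)&(r>.04)&(r<.098); 
    print(f,m.sum(),'slot mod45',((np.degrees(np.angle(w))+180)/8)%45,abs(w),'lever+22.5',(np.degrees(np.median(a[L]))+22.5) if L.sum() else 0)
```

```text
scene1.npz 48 slot mod45 0.029058710861892934 0.7085597291514434 lever+22.5 89.05500048492979
s4.npz 45 slot mod45 17.829410497890223 0.6840448402276437 lever+22.5 62.363802956205355
s10.npz 49 slot mod45 2.9548564866731297 0.6917303759602426 lever+22.5 2.665068898311297
p1scene.npz 47 slot mod45 3.2496696338197246 0.7058308428620873 lever+22.5 2.610662635368527
t10.npz 47 slot mod45 3.4420698006398034 0.751291663742782 lever+22.5 3.065661165179481
p1top.npz 48 slot mod45 3.0431468036068914 0.7631548331837799 lever+22.5 3.168192435827521
top1.npz 53 slot mod45 44.93677111266571 0.7391579894883169 lever+22.5 89.5652867341907
```

Request:
{"method": "move_arm", "body": {
  "deltas": [0,0,-0.026,0,-0.08,0.12,1,0,0,-0.026,0.4,-0.08,0.12,1,0,0,-0.026,0.8,-0.08,0.12,1,0,0,-0.026,1.2,-0.08,0.12,1,0,0,-0.026,1.4,-0.08,0.12,1,0,0,-0.026,1.4,-0.08,0.12,1]
}}

```text
time: 17.0
tool_pos: [0.461, -0.1033, 0.0508]
ee_rot: [3.142, 0.0, 0.805]
wrist_force: [-0.3, -0.5, -0.5]
width: 0.0092
finger_force: 30.0
```

Run:
```python
from h import *
pinfit('p2')
```

```text
tcp [ 0.461  -0.1033  0.0508] 46.1 F [-0.3 -0.5 -0.5] t 17.0 w 0.0092
scene 54 tip [63.5 65.6 65.8] b med -1.79 slope deg 0.1 ztop 57.7 zfit [-3.0000e-03  5.6756e+01] | axis a 92.8 b -0.7
top 18 tip [62.1 63.6 65.1] b med -1.16 slope deg 13.6 ztop 56.9 zfit [-0.369 76.209] | axis a 89.4 b -1.8
```

Request:
{"method": "move_arm", "body": {
  "deltas": [0,0,0,0.2,0.05,-0.04,1,0,0,0,0.4,0.05,-0.04,1,0,0,0,0.6,0.05,-0.04,1,0,0,0,0.8,0.05,-0.04,1,0,0,0,1,0.05,-0.04,1,0,0,0,1.1,0.05,-0.04,1,0,0,0,1.2,0.05,-0.04,1,0,0,0,1.2,0.05,-0.04,1]
}}

```text
time: 18.4
tool_pos: [0.4695, -0.0952, 0.0512]
ee_rot: [3.142, 0.0, 0.805]
wrist_force: [0.4, -0.3, -0.9]
width: 0.0098
finger_force: 30.0
```

Request:
{"method": "move_arm", "body": {
  "deltas": [0,0,0,0.1,0,0,1,0,0,0,0.2,0,0,1,0,0,0,0.25,0,0,1]
}}

```text
time: 18.7
tool_pos: [0.4712, -0.0934, 0.0512]
ee_rot: [3.142, 0.0, 0.805]
wrist_force: [0.5, -0.3, -0.3]
width: 0.0095
finger_force: 30.0
```

Run:
```python
from h import *
pinfit('p3')
o=robot.get_obs(); print(o['wrist_torque'], R.from_euler('xyz',o['ee_rot']).inv().apply(o['wrist_force']))
```

```text
tcp [ 0.4712 -0.0934  0.0512] 46.1 F [ 0.5 -0.3 -0.3] t 18.7 w 0.0095
scene 41 tip [51.3 51.6 54.4] b med -1.77 slope deg 2.6 ztop 58.3 zfit [-1.4000e-02  5.7394e+01] | axis a 78.6 b -0.1
  return _methods._mean(a, axis=axis, dtype=dtype,
  ret = ret.dtype.type(ret / rcount)
Traceback (most recent call last):
  File "h.py", line 70, in pinfit
    print(name,m.sum(),'tip',np.sort(a[m])[-3:].round(1),'b med',np.median(b[m]).round(2),'slope deg',np.degrees(np.polyfit(a[m],b[m],1)[0]).round(1),'ztop',np.percentile(z[m],80).round(1),'zfit',np.polyfit(a[m],z[m],1).round(3),'| axis a',(dc@e*1e3).round(1),'b',(dc@nrm*1e3).round(1))
                                                                                                                 ~~~~~~~~~~^^^^^^^^^^^^^
TypeError: expected non-empty vector for x
```

Request:
{"method": "move_arm", "body": {
  "deltas": [0,0,0,0.08,0,0,1,0,0,0,0.15,0,0,1,0,0,0,0.15,0,0,1]
}}

```text
time: 19.6
tool_pos: [0.4723, -0.0923, 0.0512]
ee_rot: [3.141, -0.0, 0.805]
wrist_force: [0.4, 0.4, -1.2]
width: 0.0096
finger_force: 30.0
```

Request:
{"method": "move_arm", "body": {
  "deltas": [0,0,0,0.08,0,0,1,0,0,0,0.15,0,0,1,0,0,0,0.15,0,0,1]
}}

```text
time: 19.9
tool_pos: [0.4731, -0.0912, 0.0511]
ee_rot: [-3.141, 0.0, 0.805]
wrist_force: [-0.8, -0.4, -0.8]
width: 0.01
finger_force: 30.0
```

```bash
sed -i "s/'slope deg',np.degrees.*round(1),'ztop'/'ztop'/; s/,'zfit',np.polyfit(a\[m\],z\[m\],1).round(3)//; s/np.percentile(z\[m\],80)/np.median(z[m])/" h.py
cat >> h.py <<'E'
def st():
    o=robot.get_obs(); M=R.from_euler('xyz',o['ee_rot']).inv(); d=np.array([.5251,-.0386])-o['tool_pos'][:2]
    print('tcp',o['tool_pos'].round(4),'yaw',np.degrees(o['ee_rot'][2]).round(2),'t',o['time'],'F tool',M.apply(o['wrist_force']).round(1),'T tool',M.apply(o['wrist_torque']).round(2))
E
python3 - <<'E'
from h import *
st()
E
```

```text
tcp [ 0.4731 -0.0912  0.0511] yaw 46.12 t 19.9 F tool [-0.9 -0.3  0.8] T tool [ 0.06 -0.06 -0.02]
```

Request:
{"method": "move_arm", "body": {
  "deltas": [0,0,0,0.08,0,0,1,0,0,0,0.15,0,0,1,0,0,0,0.2,0,0,1]
}}

```text
time: 20.2
tool_pos: [0.4743, -0.0898, 0.051]
ee_rot: [-3.141, 0.001, 0.805]
wrist_force: [-1.3, -0.2, -0.3]
width: 0.0096
finger_force: 30.0
```

Request:
{"method": "move_arm", "body": {
  "deltas": [0,0,0,0.08,0,0,1,0,0,0,0.15,0,0,1,0,0,0,0.2,0,0,1]
}}

```text
time: 20.5
tool_pos: [0.4754, -0.0884, 0.0509]
ee_rot: [-3.141, 0.001, 0.805]
wrist_force: [-2.9, -0.5, -0.7]
width: 0.0098
finger_force: 30.0
```

Run:
```python
from h import *
st()
```

```text
tcp [ 0.4754 -0.0884  0.0509] yaw 46.12 t 20.5 F tool [-2.3 -1.8  0.7] T tool [ 0.42 -0.47 -0.11]
```

Request:
{"method": "move_arm", "body": {
  "deltas": [0,0,0,0,-0.05,-0.03,1,0,0,0,0,-0.05,-0.03,1]
}}

```text
time: 20.7
tool_pos: [0.4755, -0.0879, 0.0513]
ee_rot: [-3.141, -0.0, 0.805]
wrist_force: [-1.6, 0.7, -1.9]
width: 0.0092
finger_force: 30.0
```

Run:
```python
from h import *
st(); pinfit('p4')
```

```text
tcp [ 0.4755 -0.0879  0.0513] yaw 46.12 t 20.7 F tool [-0.6 -1.7  1.9] T tool [ 0.3  -0.28 -0.11]
tcp [ 0.4755 -0.0879  0.0513] 46.1 F [-1.6  0.7 -1.9] t 20.7 w 0.0092
scene 33 tip [44.4 44.6 44.9] b med -1.6 ztop 57.6 | axis a 71.6 b -0.9
top 0 tip [] b med nan ztop nan | axis a 68.3 b -2.0
  return _methods._mean(a, axis=axis, dtype=dtype,
  ret = ret.dtype.type(ret / rcount)
```

Request:
{"method": "move_arm", "body": {
  "deltas": [0,0,0,0.07,0,0,1,0,0,0,0.15,0,0,1]
}}

```text
time: 21.5
tool_pos: [0.4763, -0.0872, 0.0514]
ee_rot: [-3.141, 0.001, 0.805]
wrist_force: [-3.2, 1.2, -0.2]
width: 0.0096
finger_force: 30.0
```

Run:
```python
from h import *
st()
```

```text
tcp [ 0.4763 -0.0872  0.0514] yaw 46.11 t 21.5 F tool [-1.3 -3.1  0.2] T tool [ 0.45 -0.34 -0.15]
```

Request:
{"method": "move_arm", "body": {
  "deltas": [0,0,0,-1,0.02,0,1,0,0,0,-2.5,0.02,0,1,0,0,0,-4,0.02,0,1,0,0,0,-4,0.02,-3,1,0,0,0,-4,0.02,-6,1,0,0,0.14,-4,0.02,-6,1,0,0,0.28,-4,0.02,-6,1]
}}

```text
time: 22.2
tool_pos: [0.4497, -0.1176, 0.1135]
ee_rot: [3.138, -0.003, 0.518]
wrist_force: [0.0, -0.1, -1.6]
width: 0.0095
finger_force: 30.0
```

Run:
```python
from h import *
st(); P=tgt((.5251,-.0386),-20,.078,.034,.11); rows(P,-20)
```

```text
tcp [ 0.4497 -0.1176  0.1135] yaw 29.65 t 22.2 F tool [-0.   0.1  1.6] T tool [-0.02 -0.02  0.  ]
rot [ 0.002 -0.004  0.867] cm [18.1   0.61  0.4 ]
```

Request:
{"method": "move_arm", "body": {
  "deltas": [0,0,0.12,2.5,0,0,1,0,0,0.25,5,0,0,1,0,0,0.38,8,0.2,0,1,0,0,0.51,11,0.3,0,1,0,0,0.64,14,0.4,0,1,0,0,0.77,16.5,0.5,0,1,0,0,0.867,18.1,0.6,0.3,1,0,0,0.867,18.1,0.6,0.3,1]
}}

```text
time: 23.0
tool_pos: [0.6096, -0.0309, 0.108]
ee_rot: [-3.141, -0.0, -0.342]
wrist_force: [-0.1, -0.8, -0.7]
width: 0.0095
finger_force: 30.0
```

Run:
```python
from h import *
st(); P=tgt((.5251,-.0386),-20,.078,.032,.034); rows(P,-20)
s=snap('scene','s20.png')
```

```text
tcp [ 0.6096 -0.0309  0.108 ] yaw -19.6 t 23.0 F tool [0.2 0.8 0.7] T tool [ 0.04 -0.02 -0.04]
rot [-0.    -0.     0.007] cm [0.11 0.41 7.4 ]
```

View pics/s20.png

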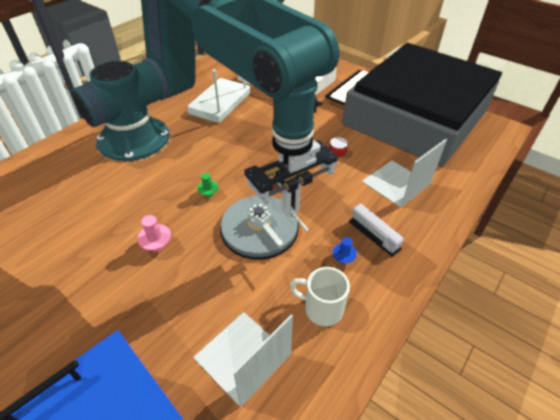

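Request:
{"method": "move_arm", "body": {
  "deltas": [0,0,0.007,0.1,0.1,3,1,0,0,0.007,0.1,0.1,6.5,1,0,0,0.007,0.1,0.1,7.4,1,0,0,0.007,0.1,0.1,7.4,1]
}}

```text
time: 23.45
tool_pos: [0.6072, -0.0325, 0.0328]
ee_rot: [3.14, 0.004, -0.349]
wrist_force: [0.0, 0.3, -1.2]
width: 0.0097
finger_force: 30.0
```

```bash
cat >> h.py <<'E'
def plan2(K,off=.0235):
    st(); o=robot.get_obs(); M=R.from_euler('xyz',o['ee_rot'])
    for th in K:
        P=tgt((.5251,-.0386),th,.078,off,.034); T=R.from_euler('xyz',[np.pi,0,np.radians(th)])
        print(th,(M.inv()*T).as_rotvec().round(3)[2],(M.inv().apply(P-o['tool_pos'])*100).round(2))
E
python3 - <<'E'
from h import *
plan2([-20,-21.5,-23,-24.5,-26,-27.5,-29])
E
```

```text
tcp [ 0.6072 -0.0325  0.0328] yaw -20.02 t 23.45 F tool [-0.  -0.3  1.2] T tool [ 0.03 -0.02 -0.03]
-20 -0.0 [ 0.3   1.03 -0.12]
-21.5 0.026 [ 0.36  1.24 -0.12]
-23 0.052 [ 0.41  1.44 -0.12]
-24.5 0.078 [ 0.46  1.65 -0.12]
-26 0.104 [ 0.5   1.86 -0.12]
-27.5 0.131 [ 0.54  2.07 -0.12]
-29 0.157 [ 0.57  2.28 -0.12]
```

Request:
{"method": "move_arm", "body": {
  "deltas": [0,0,0,0.25,0.6,-0.1,1,0,0,0,0.3,1.03,-0.1,1,0,0,0.026,0.36,1.24,-0.1,1,0,0,0.052,0.41,1.44,-0.1,1,0,0,0.078,0.46,1.65,-0.1,1,0,0,0.104,0.5,1.86,-0.1,1,0,0,0.104,0.5,1.86,-0.1,1]
}}

```text
time: 24.15
tool_pos: [0.6088, -0.0491, 0.0362]
ee_rot: [-3.137, -0.001, -0.454]
wrist_force: [2.3, 5.1, 0.5]
width: 0.0095
finger_force: 34.7
```

```bash
cat >> h.py <<'E'
def slot(n=6):
    s=scan(n); c=(.5258,-.0369); C=cloud(s).reshape(-1,3); d=C[:,:2]-c; r=np.hypot(*d.T); a=np.arctan2(d[:,1],d[:,0])
    m=(C[:,2]>.0605)&(C[:,2]<.064)&(r>.0155)&(r<.0235); w=np.exp(8j*a[m]).mean()
    print('slot mod45',((np.degrees(np.angle(w))+180)/8)%45,abs(w),m.sum(),lever(s,c)); return s
E
python3 - <<'E'
from h import *
plan2([-26,-27.5,-29,-30.5,-32]); s=slot(); np.savez('s21.npz',**s)
E
```

```text
tcp [ 0.6088 -0.0491  0.0362] yaw -26.02 t 24.15 F tool [-0.2 -5.6 -0.5] T tool [ 1.04 -0.05 -0.03]
-26 -0.0 [-0.19  0.38  0.22]
-27.5 0.026 [-0.13  0.59  0.21]
-29 0.052 [-0.07  0.79  0.21]
-30.5 0.078 [-0.02  1.    0.21]
-32 0.104 [0.02 1.21 0.21]
slot mod45 9.118718791842527 0.8354887214897808 6 (np.float64(-20.49598747547619), np.int64(65), np.float64(0.06492279756077618))
```

Request:
{"method": "move_arm", "body": {
  "deltas": [0,0,0.026,0.06,0.21,0.1,1,0,0,0.052,0.12,0.41,0.15,1,0,0,0.078,0.17,0.62,0.15,1,0,0,0.104,0.21,0.83,0.15,1]
}}

```text
time: 24.85
tool_pos: [0.6077, -0.0568, 0.0359]
ee_rot: [-3.136, -0.002, -0.558]
wrist_force: [1.3, 6.2, 3.8]
width: 0.0094
finger_force: 37.2
```

Run:
```python
from h import *
st(); s=slot(); np.savez('s21.npz',**s)
```

```text
tcp [ 0.6077 -0.0568  0.0359] yaw -31.97 t 24.85 F tool [-2.2 -6.  -3.7] T tool [ 1.25 -0.48 -0.03]
slot mod45 39.01418846227044 0.7684990503458892 10 (np.float64(-26.01536476776851), np.int64(65), np.float64(0.06416593198133724))
```

Request:
{"method": "move_arm", "body": {
  "deltas": [0,0,0.017,0.04,0.14,0.05,1,0,0,0.035,0.08,0.28,0.05,1,0,0,0.052,0.12,0.41,0.05,1]
}}

```text
time: 25.45
tool_pos: [0.6068, -0.0609, 0.0358]
ee_rot: [-3.136, -0.002, -0.61]
wrist_force: [1.2, 7.2, 6.1]
width: 0.0095
finger_force: 37.6
```

Run:
```python
from h import *
st(); s=slot(); np.savez('s22.npz',**s)
```

```text
tcp [ 0.6068 -0.0609  0.0358] yaw -34.93 t 25.45 F tool [-3.1 -6.6 -6.1] T tool [ 1.22 -0.61 -0.05]
slot mod45 39.21259231308885 0.7133014177589589 16 (np.float64(-28.352488274844713), np.int64(66), np.float64(0.06485025702385189))
```

Request:
{"method": "move_arm", "body": {
  "deltas": [0,0,0,0,-0.5,-0.2,1,0,0,0,0,-1.5,-0.2,1,0,0,0,0,-1.8,-2,1,0,0,0,0,-1.8,-5,1,0,0,0,0,-1.8,-8,1,0,0,-0.13,-4,-2,-8,1,0,0,-0.26,-8,-2,-8,1,0,0,-0.39,-12,-2,-8,1]
}}

```text
time: 26.55
tool_pos: [0.5168, 0.0222, 0.113]
ee_rot: [3.141, 0.001, -0.215]
wrist_force: [-0.1, 0.5, -0.4]
width: 0.0093
finger_force: 30.0
```

Run:
```python
from h import *
st(); pre(39,.105,.112)
```

```text
tcp [0.5168 0.0222 0.113 ] yaw -12.31 t 26.55 F tool [-0.2 -0.5  0.4] T tool [ 0.11 -0.   -0.04]
rot [ 0.     0.001 -0.896] cm [-4.46 13.96  0.11]
```

Request:
{"method": "move_arm", "body": {
  "deltas": [0,0,-0.12,-1,2,0,1,0,0,-0.25,-2,4.5,0,1,0,0,-0.38,-3,7,0,1,0,0,-0.51,-4,9.5,0,1,0,0,-0.64,-4.5,12,0,1,0,0,-0.77,-4.5,14,0,1,0,0,-0.896,-4.5,14,0,1,0,0,-0.896,-4.5,14,0,1]
}}

```text
time: 27.35
tool_pos: [0.4431, -0.1058, 0.113]
ee_rot: [-3.141, 0.001, 0.675]
wrist_force: [0.3, 0.1, -0.1]
width: 0.0097
finger_force: 30.0
```

Run:
```python
from h import *
s=slot(8); np.savez('s23.npz',**s); pq(s,12.6); pre(39,.105,.0515)
T=[robot.snapshot('top') for _ in range(6)]; t=T[0]; t['depth']=np.median([q['depth'] for q in T],0).astype(np.float32)
c=(.5243,-.0401); C=cloud(t).reshape(-1,3); d=C[:,:2]-c; r=np.hypot(*d.T); a=np.arctan2(d[:,1],d[:,0])
m=(C[:,2]>.0605)&(C[:,2]<.064)&(r>.0155)&(r<.0235); w=np.exp(8j*a[m]).mean(); print('top slot',((np.degrees(np.angle(w))+180)/8)%45,abs(w),m.sum(),lever(t,c))
```

```text
slot mod45 39.53940587710242 0.693776306853127 46 (np.float64(-28.264340894384492), np.int64(67), np.float64(0.06480020247794946))
(-11.0,4.4,52) (-10.9,1.3,52) (-10.7,4.6,59) (-8.5,5.5,56) (-6.2,8.7,60) (-4.2,11.0,52) (-4.1,9.1,53) (-4.0,9.1,56) (-3.9,9.8,61) (-1.9,11.3,52) (-1.8,9.9,54) (-1.7,9.7,57) (0.4,11.3,52) (0.5,9.5,53) (0.6,9.6,57) (0.7,10.5,61) (2.7,10.9,51) (2.8,10.7,54) (2.9,10.7,58) (3.0,10.4,61) (5.4,7.7,58) (7.7,7.6,57) (7.8,8.1,61) (10.0,5.2,51) (10.1,2.6,52) (10.2,4.3,60) (10.3,-0.8,51)
rot [ 0.     0.    -0.004] cm [ 0.01 -0.02  6.19]
top slot 39.14472235951747 0.7633020548519626 48 (np.float64(-28.071229334271287), np.int64(105), np.float64(0.0649792575933798))
```

Request:
{"method": "move_arm", "body": {
  "deltas": [0,0,0,0,0,3,1,0,0,0,0,0,5.5,1,0,0,0,0,0,6.17,1,0,0,0,0,0,6.17,1,0,0,0,0,0,6.17,1]
}}

```text
time: 28.55
tool_pos: [0.4443, -0.1055, 0.0529]
ee_rot: [3.14, -0.001, 0.677]
wrist_force: [-0.8, 0.1, 0.3]
width: 0.0097
finger_force: 30.0
```

```bash
python3 - <<'E' 2>/dev/null
from h import *
pinfit('p5')
E
```

```text
tcp [ 0.4443 -0.1055  0.0529] 38.8 F [-0.8  0.1  0.3] t 28.55 w 0.0097
scene 46 tip [63.6 65.8 65.9] b med -1.69 ztop 59.7 | axis a 106.5 b 2.5
top 17 tip [60.7 60.9 62.2] b med -0.93 ztop 57.6 | axis a 103.4 b 0.9
```

Request:
{"method": "move_arm", "body": {
  "deltas": [0,0,0,0.3,-0.24,0.15,1,0,0,0,0.7,-0.24,0.15,1,0,0,0,1.1,-0.24,0.15,1,0,0,0,1.4,-0.24,0.15,1,0,0,0,1.4,-0.24,0.15,1,0,0,0,1.4,-0.24,0.15,1]
}}

```text
time: 29.75
tool_pos: [0.453, -0.0945, 0.0503]
ee_rot: [3.141, 0.0, 0.677]
wrist_force: [-0.5, 0.4, -0.4]
width: 0.0096
finger_force: 30.0
```

```bash
python3 - <<'E' 2>/dev/null
from h import *
pinfit('p6')
E
```

```text
tcp [ 0.453  -0.0945  0.0503] 38.8 F [-0.5  0.4 -0.4] t 29.75 w 0.0096
scene 44 tip [63.6 65.7 67.8] b med -1.77 ztop 56.1 | axis a 92.9 b -0.7
top 8 tip [62.3 64.2 64.5] b med -0.54 ztop 54.5 | axis a 89.7 b -2.3
```

Request:
{"method": "move_arm", "body": {
  "deltas": [0,0,0,0.2,0.08,-0.1,1,0,0,0,0.4,0.08,-0.1,1,0,0,0,0.6,0.08,-0.1,1,0,0,0,0.8,0.08,-0.1,1,0,0,0,1,0.08,-0.1,1,0,0,0,1.2,0.08,-0.1,1,0,0,0,1.35,0.08,-0.1,1,0,0,0,1.45,0.08,-0.1,1]
}}

```text
time: 31.15
tool_pos: [0.4648, -0.086, 0.0513]
ee_rot: [3.142, 0.0, 0.677]
wrist_force: [0.7, -0.1, -0.9]
width: 0.01
finger_force: 30.0
```

Request:
{"method": "move_arm", "body": {
  "deltas": [0,0,0,0.08,0,0,1,0,0,0,0.15,0,0,1,0,0,0,0.2,0,0,1]
}}

```text
time: 31.45
tool_pos: [0.4663, -0.0849, 0.0513]
ee_rot: [3.141, 0.0, 0.677]
wrist_force: [0.2, 0.1, -0.9]
width: 0.0098
finger_force: 30.0
```

Request:
{"method": "move_arm", "body": {
  "deltas": [0,0,0,0.08,0,0,1,0,0,0,0.15,0,0,1,0,0,0,0.2,0,0,1]
}}

```text
time: 31.75
tool_pos: [0.4678, -0.0836, 0.0513]
ee_rot: [3.142, 0.0, 0.677]
wrist_force: [0.6, 0.1, -1.2]
width: 0.0098
finger_force: 30.0
```

```bash
python3 - <<'E' 2>/dev/null
from h import *
st(); pinfit('p7',4)
E
```

```text
tcp [ 0.4678 -0.0836  0.0513] yaw 38.78 t 31.75 F tool [0.5 0.3 1.2] T tool [-0.04 -0.01  0.02]
tcp [ 0.4678 -0.0836  0.0513] 38.8 F [ 0.6  0.1 -1.2] t 31.75 w 0.0098
scene 28 tip [45.4 47.6 47.6] b med -1.53 ztop 57.0 | axis a 74.4 b 0.1
```

Request:
{"method": "move_arm", "body": {
  "deltas": [0,0,0,0.1,0,0,1,0,0,0,0.2,0,0,1,0,0,0,0.3,0,0,1]
}}

```text
time: 32.4
tool_pos: [0.47, -0.0817, 0.0512]
ee_rot: [-3.141, 0.0, 0.677]
wrist_force: [-1.2, -0.1, -0.1]
width: 0.0099
finger_force: 30.0
```

Request:
{"method": "move_arm", "body": {
  "deltas": [0,0,0,0.1,0,0,1,0,0,0,0.2,0,0,1,0,0,0,0.3,0,0,1]
}}

```text
time: 32.7
tool_pos: [0.4723, -0.0797, 0.0511]
ee_rot: [-3.141, 0.0, 0.677]
wrist_force: [0.1, 0.5, 0.2]
width: 0.0098
finger_force: 30.0
```

```bash
python3 - <<'E' 2>/dev/null
from h import *
st()
E
```

```text
tcp [ 0.4723 -0.0797  0.0511] yaw 38.79 t 32.7 F tool [ 0.4 -0.4 -0.2] T tool [ 0.18 -0.15 -0.03]
```

Request:
{"method": "move_arm", "body": {
  "deltas": [0,0,0,0.1,0,0,1,0,0,0,0.2,0,0,1,0,0,0,0.3,0,0,1]
}}

```text
time: 33.0
tool_pos: [0.4746, -0.0778, 0.0511]
ee_rot: [-3.141, 0.0, 0.677]
wrist_force: [-3.0, 0.3, -1.3]
width: 0.0095
finger_force: 30.0
```

Request:
{"method": "move_arm", "body": {
  "deltas": [0,0,0,0.1,0,0,1,0,0,0,0.2,0,0,1,0,0,0,0.3,0,0,1]
}}

```text
time: 33.3
tool_pos: [0.477, -0.076, 0.0511]
ee_rot: [-3.141, 0.0, 0.677]
wrist_force: [-1.6, 0.7, -1.6]
width: 0.0098
finger_force: 30.0
```

```bash
python3 - <<'E' 2>/dev/null
from h import *
st()
E
```

```text
tcp [ 0.477  -0.076   0.0511] yaw 38.78 t 33.3 F tool [-0.8 -1.5  1.6] T tool [ 0.29 -0.18 -0.07]
```

Request:
{"method": "move_arm", "body": {
  "deltas": [0,0,0,0.1,-0.03,0,1,0,0,0,0.2,-0.03,0,1,0,0,0,0.3,-0.03,0,1]
}}

```text
time: 33.6
tool_pos: [0.4794, -0.0739, 0.0513]
ee_rot: [3.141, -0.0, 0.677]
wrist_force: [-1.3, 0.3, -0.2]
width: 0.0097
finger_force: 30.0
```

Request:
{"method": "move_arm", "body": {
  "deltas": [0,0,0,0.1,0,0,1,0,0,0,0.2,0,0,1,0,0,0,0.3,0,0,1]
}}

```text
time: 33.9
tool_pos: [0.4817, -0.0721, 0.0513]
ee_rot: [3.141, 0.0, 0.677]
wrist_force: [-1.6, 0.2, -0.1]
width: 0.0097
finger_force: 30.0
```

```bash
python3 - <<'E' 2>/dev/null
from h import *
st()
E
```

```text
tcp [ 0.4817 -0.0721  0.0513] yaw 38.78 t 33.9 F tool [-1.1 -1.2  0.1] T tool [ 0.27 -0.18 -0.02]
```

Request:
{"method": "move_arm", "body": {
  "deltas": [0,0,0,0.1,0,0,1,0,0,0,0.2,0,0,1,0,0,0,0.3,0,0,1]
}}

```text
time: 34.2
tool_pos: [0.484, -0.0702, 0.0513]
ee_rot: [3.142, 0.0, 0.677]
wrist_force: [-2.0, 0.0, -1.5]
width: 0.0098
finger_force: 30.0
```

Request:
{"method": "move_arm", "body": {
  "deltas": [0,0,0,0.1,0,0,1,0,0,0,0.2,0,0,1,0,0,0,0.3,0,0,1]
}}

```text
time: 34.5
tool_pos: [0.4862, -0.0684, 0.0512]
ee_rot: [-3.142, 0.001, 0.677]
wrist_force: [-1.6, 0.0, -0.6]
width: 0.0097
finger_force: 30.0
```

Request:
{"method": "move_arm", "body": {
  "deltas": [0,0,0,0.1,0,0,1,0,0,0,0.2,0,0,1]
}}

```text
time: 34.7
tool_pos: [0.4879, -0.0671, 0.0512]
ee_rot: [-3.142, 0.0, 0.677]
wrist_force: [-1.8, 0.4, -1.1]
width: 0.0094
finger_force: 30.0
```

```bash
python3 - <<'E' 2>/dev/null
from h import *
st(); pinfit('p8',4)
E
```

```text
tcp [ 0.4879 -0.0671  0.0512] yaw 38.78 t 34.7 F tool [-1.1 -1.4  1.1] T tool [ 0.28 -0.25 -0.1 ]
tcp [ 0.4879 -0.0671  0.0512] 38.8 F [-1.8  0.4 -1.1] t 34.7 w 0.0094
```

Request:
{"method": "move_arm", "body": {
  "deltas": [0,0,0,0.1,0,0,1,0,0,0,0.2,0,0,1,0,0,0,0.3,0,0,1]
}}

```text
time: 35.0
tool_pos: [0.4903, -0.0652, 0.0513]
ee_rot: [-3.142, 0.0, 0.677]
wrist_force: [-2.7, -0.3, -0.3]
width: 0.0098
finger_force: 30.0
```

Request:
{"method": "move_arm", "body": {
  "deltas": [0,0,0,0.1,0,0,1,0,0,0,0.2,0,0,1,0,0,0,0.3,0,0,1,0,0,0,0.4,0,0,1,0,0,0,0.4,0,0,1]
}}

```text
time: 35.5
tool_pos: [0.4935, -0.0625, 0.0513]
ee_rot: [3.142, -0.0, 0.677]
wrist_force: [-1.5, 1.5, -0.1]
width: 0.0094
finger_force: 30.0
```

```bash
python3 - <<'E' 2>/dev/null
from h import *
st(); o=robot.get_obs(); y=o['ee_rot'][2]; e=np.array([np.cos(y),np.sin(y)]); n=np.array([-e[1],e[0]])
for k in('scene','top'):
    S=[robot.snapshot(k) for _ in range(5)]; s=S[0]; s['depth']=np.median([q['depth'] for q in S],0); c={'scene':(.5258,-.0369),'top':(.5243,-.0401)}[k]
    C=cloud(s).reshape(-1,3); d=(C[:,:2]-c)*1e3; a=d@e; b=d@n; z=C[:,2]*1e3
    print(k,'axis a',(np.array(c)-o['tool_pos'][:2])@e*1e3)
    m=(abs(b)<8)&(z>52)&(z<67)&(abs(a)<60); i=np.flatnonzero(m); i=i[np.argsort(a[i])]
    print(' '.join('%.0f,%.0f,%.0f'%(a[j],b[j],z[j]) for j in i))
    cv2.imwrite('pics/e_%s.png'%k,cv2.resize((s['image'][180:250,220:320] if k=='scene' else s['image'][200:270,255:355])[:,:,::-1],None,fx=6,fy=6,interpolation=cv2.INTER_CUBIC))
E
```

```text
tcp [ 0.4935 -0.0625  0.0513] yaw 38.78 t 35.5 F tool [-0.2 -2.1  0.1] T tool [ 0.32 -0.17 -0.04]
```

```bash
python3 - <<'E' 2>&1 | tail -3
from h import *
s=snap('scene','e1.png')
cv2.imwrite('pics/e_scene.png',cv2.resize(s['image'][180:250,220:320,::-1],None,fx=6,fy=6,interpolation=cv2.INTER_CUBIC))
np.savez('e1.npz',**s)
E
```

```text
File "h.py", line 5, in snap
    s=robot.snapshot(n)
ValueError: 200 camera calls are used up
```

Request:
{"method": "move_arm", "body": {
  "deltas": [0,0,0,0.06,-0.05,0,1,0,0,0,0.06,-0.05,0.05,1,0,0,0,0.06,-0.05,0.08,1,0,0,0,0.06,-0.05,0.08,1]
}}

```text
time: 35.9
tool_pos: [0.494, -0.0619, 0.0508]
ee_rot: [3.141, -0.001, 0.677]
wrist_force: [-0.8, 1.3, -0.2]
width: 0.0097
finger_force: 30.0
```

Run:
```python
from h import *
st()
```

```text
tcp [ 0.494  -0.0619  0.0508] yaw 38.78 t 35.9 F tool [ 0.2 -1.5  0.2] T tool [ 0.16 -0.03 -0.02]
```

Request:
{"method": "move_arm", "body": {
  "deltas": [0,0,0,0,-0.02,0,0.7,0,0,0,0,-0.02,0,0.5,0,0,0,0,-0.02,0,0.3,0,0,0,0,-0.02,0,0.2,0,0,0,0,-0.02,0,0.2,0,0,0,0,-0.02,0,0.2]
}}

```text
time: 36.5
tool_pos: [0.4934, -0.0618, 0.0505]
ee_rot: [3.141, -0.0, 0.677]
wrist_force: [0.8, -0.6, 0.8]
width: 0.0375
finger_force: 0.0
```

Request:
{"method": "move_arm", "body": {
  "deltas": [0,0,0,0,0,-1,0.2,0,0,0,0,0,-3,0.2,0,0,0,0,0,-6,0.2,0,0,0,0,0,-10,0.2,0,0,0,0,0,-12,0.2,0,0,0,0,0,-12,0.2]
}}

```text
time: 37.1
tool_pos: [0.4958, -0.0624, 0.1755]
ee_rot: [3.134, -0.006, 0.677]
wrist_force: [0.8, -0.2, 0.3]
width: 0.0374
finger_force: 0.0
```

Run:
```python
from h import *
st()
```

```text
tcp [ 0.4958 -0.0624  0.1755] yaw 38.78 t 37.1 F tool [ 0.5  0.7 -0.3] T tool [-0.02 -0.01  0.01]
```

```bash
python3 -c "
from bench import robot
print(robot.close_job())"
```

```text
the job is handed in; nothing more can be done
None
```

I handed the job in at 37 s without a final camera check of the pin, because the 200 camera calls ran out with it about 1 mm short of home. The nut went firm and stands about 21° past that point, at the first slot lining up with the cross hole. The pin slid through slot and hole with under 4 N of resistance, is by my estimate within about 1 mm of home, and has been released with the gripper clear.

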